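# Wedge a row of spectacle-arm blanks tight in the bench jig

## Robot

A 6-joint arm with a two-finger parallel gripper is mounted at the origin on a cart in front of the work surface, level with it; the furniture and walls round the work are solid. World frame = base frame: x ahead of the robot, y to its left, z up, the work surface at z = 0. Lengths are in m, angles in rad, forces in N, time in s.
With the tool pointing down it reaches from about 0.275 to 0.875 m from the base axis. Payload 12.5 kg.
Tool frame: the origin (TCP) lies between the finger pads; the fingertips stand 11 mm ahead of it and the grasp point (between the pads) lies 8 mm behind it (env.nose_length is the distance from the TCP to the fingertips, in m); z points along the fingers, y is the direction in which the jaws open and shut (so a half turn about z gives the same grasp; the last joint's range is limited). The gripper opens to 85 mm and grips with 20 to 120 N. Pads are 22 mm wide; open, the fingers measure 114 mm over their backs; the gripper's body (76 mm by 85 mm) begins 54 mm behind the grasp point. The pads swing forward as they close: fully open they stand 13 mm farther back than shut.
Start: joints at [-1.318, 0.351, 1.652, -0, 1.139, -0.085], TCP at [0.182, -0.519, 0.219] pointing down, gripper open.
Joint ranges: [-2.75, 2.75], [-0.79, 2.1], [0.01, 2.65], [-1.57, 4.71], [0.07, 3.14], [-2.87, 2.87]. Speed limits (rad/s): [2.22, 2.22, 2.79, 3.14, 3.14, 3.14].

## Interface

Orientations are given as a 3x3 rotation matrix whose columns are the frame's x, y, z axes.
In Python, from rig import readout, vision, order, env gives the robot as it stands. The module is installed in compiled form; this text tells all that it offers.
- The arm moves only by the tool send_rows, never from a script. Its argument "targets" is a list of rows, each a list of 3 entries, a list of its own where there are three numbers: the shift along the tool's x, y, z in cm, then the turn, a rotation vector about the tool's x, y, z in rad, then the closure, from -1 (fully open) to 1 (shut), so that 0 is half open. A call has 1 to 10 rows; each row shifts and turns the commanded pose from where the row before left it, along the tool's axes as they then stand; what a row does not reach is not made up. A row lasts 1/8 s, in which the tool goes at most 62.5 mm and 10.7 degrees, less where a joint would pass 70% of its speed; a pose out of reach is approached as far as the arm can. A call with a gripper value outside its range is refused whole. The fingers move at their own pace and stop on an object; the grip force is fixed at half the most. Time passes only in rows, so rows that do not move let the fingers close. It gives the time, the measured TCP pose, the force and the opening at its end, in the units of the state.
- readout.get_obs(): the state, without advancing time (a new reading comes with each control period).
- vision.grab_frame(name): name is "scene" or "top" or "wrist"; returns the picture (400x640x3 uint8, red, green, blue); there is no depth.
- vision.camera_info(name): a dict with "vfov" (degrees; the focal length in pixels is half the picture's height over the tangent of half this angle, whatever the lens; pixels are square), "cx", "cy" (the principal point, pixels), "pose" (4x4, takes a point from camera to world coordinates). Camera axes: x right, y up, looking along -z (the intrinsics and any distortion apply to the point x, -y, -z); pixel columns grow to the right and rows downward; lengths in m; the calibration is good to about 2 mm. The wrist camera is an equidistant fisheye: a pixel r from the principal point sees the ray r / f radians off the axis. A picture is of the moment at which its call begins: read the wrist's pose just before it. camera_info takes no time and is no camera call; for the wrist camera it gives the pose at the moment of the call.
- order.job_done(): hands the job in, once; it reports no verdict.
The state is a dict: "time": time; "qpos": joint angles; "joint_vel": joint speeds; "effort": joint torques, N m; "tool_pos": TCP position; "tcp_rot": TCP orientation; "contact_force": force on the tool from outside, world axes, zero at the start; "torque": the same for the moment, N m; "finger_gap": finger opening in m.
Only numpy, scipy, OpenCV 4.12 (cv2) and the standard library are available. Lean on these libraries where they do the work, as an engineer would, in place of code of your own. Each camera call takes 0.05 s, during which the arm holds its last target.

## Task

Lock the three dark blanks tight in the wedge jig so that they can be filed as one. Stand the pressure bar flat in the jig along the front of the row, between the blanks and the slanting cleat, then slide the wedge, thin end first, along the gap between bar and cleat and push it in firmly until every gap in the row is closed and the wedge stays jammed by itself. Leave the other things on the bench where they are.

Things in the scene. Friction and masses are not known exactly. Their poses are not given: they have to be found in the camera images.
- jig: wooden wedge jig fixed to the bench: plywood base board 170 (x) by 270 mm (y), its top 18 mm over the bench, with three strips on it, 24 mm high: far fence, left end stop, slanting near cleat; its right end is open. Origin: centre of its underside; x points to the far fence, y to the left end stop, z up; yaw 0 to within 0.2 rad
- jig_corner (a point): inner corner, on the base board, of far fence (inner face along y at jig x = +67 mm, y -90 to +120) and end stop (inner face along x at jig y = +105 mm, x -17 to +67). The row belongs in this corner: three blanks of 22 mm, the bar of 20 mm, then the wedge; when it is tight the bar's near face is at jig x = -19 mm
- jig_cleat (a point): point on the top edge of the cleat's inner face, jig x -43, y +10, z +42 mm. The cleat is 28 mm thick; its inner face runs from x -52.5 at y -65 to x -33 at y +90 mm, so the gap between bar and cleat narrows to the left, 1 in 8. With the row tight the wedge's mid-length comes level with this point or up to 15 mm farther left
- jig_mouth (a point): mouth of the wedge gap, on the base board (jig x -35, y -55, z +18 mm): midway between the bar's near face and the cleat, 10 mm right of where the bar ends
- blank1_mid (a point): centre of the farthest of three equal dark wooden blanks, each 22 mm thick (x), 150 mm long (y), 30 mm high (z), 90 g, standing loose in the jig along the far fence, 0.5 to 3 mm of air between them and up to 11 mm from the end stop
- blank2_mid (a point): centre of the middle blank
- blank3_mid (a point): centre of the nearest blank of the row; the pressure bar belongs along its near side
- bar_rib (a point): pressure bar: wooden bar 20 mm thick (x), 150 mm long (y), 28 mm high, with a grip rib on top (14 mm thick, 80 mm long, up to 60 mm above the underside), 110 g, on the bench just right of the jig, right side up, pointing away from the robot. This point: centre of the rib, 44 mm above the bar's underside. Either end may go to the left; in the jig it lies along y, its left end touching or near the end stop
- wedge_mid (a point): wedge of pale wood: 160 mm long (y), 40 mm high (z), 14 mm thick at the thin end (+y), 34 mm at the thick end, about 100 g, farther right on the bench, thin end to the left. Point: mid-length, half-way up, mid-thickness (24 mm here). The +x side is straight and goes against the bar, the -x side slants and goes against the cleat: in place its axes lie as the jig's
- wedge_butt (a point): centre of the wedge's flat thick end, 80 mm behind mid-length, 5 mm to its -x side, 20 mm above its underside. 12 to 20 N of push here closes the row and jams the wedge by friction (coefficient about 0.6); a first push may stop short, so push again until it gains nothing more
- loupe: black loupe, 38 mm across, standing on the bench behind and right of the jig: leave alone
- needle_file: needle file, 165 mm, lying at the right: leave alone
- tape_clear: roll of brown tape, 93 mm across, at the right: leave alone
- lens_cleaner: white spray bottle, 125 mm high, behind the jig's left end: leave alone

How it is judged:
On the way:
1. the pressure bar stands flat on the jig's board in front of the row, let go (z of bar_rib in the frame of jig between 0.058 and 0.066 m and angle between bar_rib's own z axis and vertical below 0.06 rad and x of bar_rib in the frame of jig between -0.022 and -0.005 m and y of bar_rib in the frame of jig between -0.01 and 0.04 m and contact force between the fingers and bar below 0.05 N), for 0.2 s.
At the end, for the whole second after the job is handed in: Bar, wedge and blanks stand flat in the jig, in line within 0.03 rad; the gaps in the row add up to under 1.5 mm; the wedge's mid-length is at -5 to +45 mm in jig y; wedge, bar and blanks press on one another with more than 2.5 N, with nothing touching them (z of bar_rib in the frame of jig between 0.058 and 0.066 m and angle between each of bar_rib, wedge_mid, blank1_mid, blank2_mid, blank3_mid's own z axis and vertical below 0.06 rad and x of bar_rib in the frame of jig between -0.0105 and -0.005 m and y of bar_rib in the frame of jig between -0.005 and 0.035 m and angle between the y axis of each of bar_rib, wedge_mid and the y axis of jig, either way round below 0.03 rad and x of wedge_mid in the frame of jig between -0.035 and -0.027 m and y of wedge_mid in the frame of jig between -0.005 and 0.045 m and z of wedge_mid in the frame of jig between 0.035 and 0.042 m and z of blank1_mid in the frame of jig between 0.03 and 0.036 m and y of blank1_mid in the frame of jig between 0 and 0.035 m and z of blank2_mid in the frame of jig between 0.03 and 0.036 m and y of blank2_mid in the frame of jig between 0 and 0.035 m and z of blank3_mid in the frame of jig between 0.03 and 0.036 m and y of blank3_mid in the frame of jig between 0 and 0.035 m and contact force between wedge and bar above 2.5 N and contact force between bar and blank3 above 2.5 N and contact force between blank1 and blank2 above 2.5 N and linear speed of wedge below 0.01 m/s).
It fails at once if a bystander (loupe, file, tape, bottle) is moved more than 25 mm (distance of any of loupe, needle_file, tape_clear, lens_cleaner from where it was at the start of the episode above 0.025 m).
It also fails if it takes over 70 s, if anything falls off the work surface, if the arm or the gripper's body presses on something with over 40 N, if the wrist force passes 120 N, or if a joint passes its speed limit or range.

## Working session

There is one attempt and no reset: what is moved stays moved. The work goes in short steps, Python scripts to look and compute and a tool call to move; the robot and the scene stay as the last step left them, time stands still between calls to the robot, and variables do not carry over. Pictures are saved under pics/ and viewed, and the job is handed in when it is done.

Besides the shell and the picture viewer there is one more tool, called as name(argument=value, ...) on one line, values as JSON. send_rows: Moves the arm, as the interface text tells. Its arguments: {"type":"object","properties":{"targets":{"type":"array"}},"required":["targets"]}

```bash
mkdir -p pics; cat > look.py <<'E'
import cv2,sys
from rig import readout,vision,order,env
def snap(n,f):
    ci=vision.camera_info(n); im=vision.grab_frame(n); cv2.imwrite(f'pics/{f}.png',im[:,:,::-1]); return ci,im
E
python3 - <<'E'
from look import *
import numpy as np
np.set_printoptions(precision=4,suppress=True)
print(readout.get_obs())
for n in ['scene','top','wrist']:
    ci,im=snap(n,n+'0'); print(n,ci)
print(env.nose_length)
E
```

```text
{'time': 0.0, 'qpos': array([-1.3176,  0.3513,  1.6524, -0.    ,  1.1391, -0.0846]), 'joint_vel': array([ 0.0003, -0.0007,  0.0015, -0.0005,  0.0002, -0.0012]), 'effort': array([ -0.0014, -50.6096, -29.1404,  -0.0002,   0.0046,  -0.    ]), 'tool_pos': array([ 0.1822, -0.5186,  0.2189]), 'tcp_rot': array([[ 0.9435,  0.3314, -0.0003],
       [ 0.3314, -0.9435,  0.0012],
       [ 0.0001, -0.0012, -1.    ]]), 'contact_force': array([0.4549, 1.0765, 0.2142]), 'torque': array([0.0252, 0.0142, 0.0587]), 'finger_gap': 0.08526389020788526}
scene {'vfov': 45.38991921062847, 'cx': 317.6689120352986, 'cy': 200.1920636463464, 'pose': array([[ 0.8846,  0.2049, -0.419 ,  0.0167],
       [-0.4662,  0.4144, -0.7816, -1.2084],
       [ 0.0135,  0.8867,  0.4621,  0.6607],
       [ 0.    ,  0.    ,  0.    ,  1.    ]])}
top {'vfov': 49.1134535971009, 'cx': 313.1170218288233, 'cy': 188.208706199523, 'pose': array([[ 0.023 ,  0.9957, -0.0897,  0.4595],
       [-0.9997,  0.0224, -0.0067, -0.2354],
       [-0.0046,  0.0899,  0.9959,  1.382 ],
       [ 0.    ,  0.    ,  0.    ,  1.    ]])}
wrist {'vfov': 65.70646984690485, 'cx': 323.35280256607535, 'cy': 200.26140886161056, 'pose': array([[ 0.3307,  0.9021,  0.2772,  0.2526],
       [-0.9437,  0.3161,  0.0969, -0.4933],
       [-0.0002, -0.2936,  0.9559,  0.3737],
       [ 0.    ,  0.    ,  0.    ,  1.    ]])}
0.011
```

View pics/scene0.png

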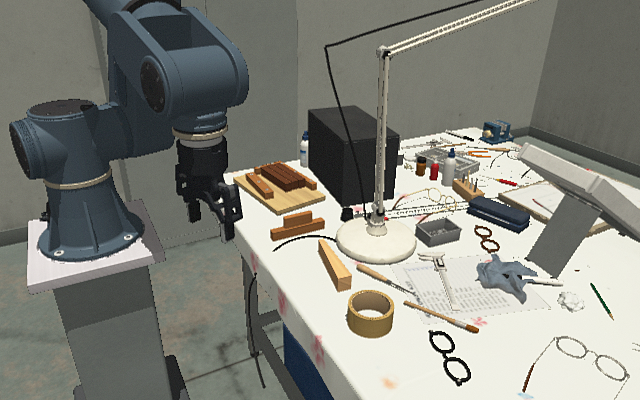

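View pics/top0.png

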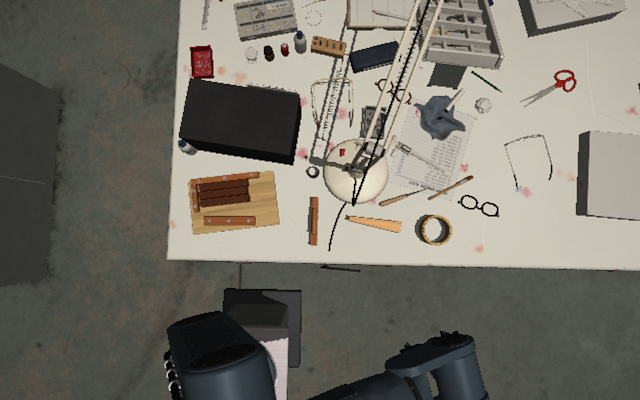

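View pics/wrist0.png

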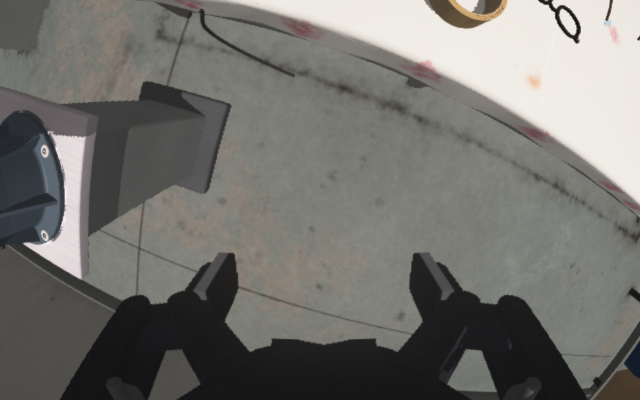

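```bash
python3 - <<'E'
import cv2
im=cv2.imread('pics/top0.png')
c=im[160:245,180:290]; cv2.imwrite('pics/c1.png',cv2.resize(c,None,fx=7,fy=7,interpolation=cv2.INTER_CUBIC))
c=im[165:250,295:410]; cv2.imwrite('pics/c2.png',cv2.resize(c,None,fx=6.9,fy=6.9,interpolation=cv2.INTER_CUBIC))
E
```

```text
(no output)
```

View pics/c1.png

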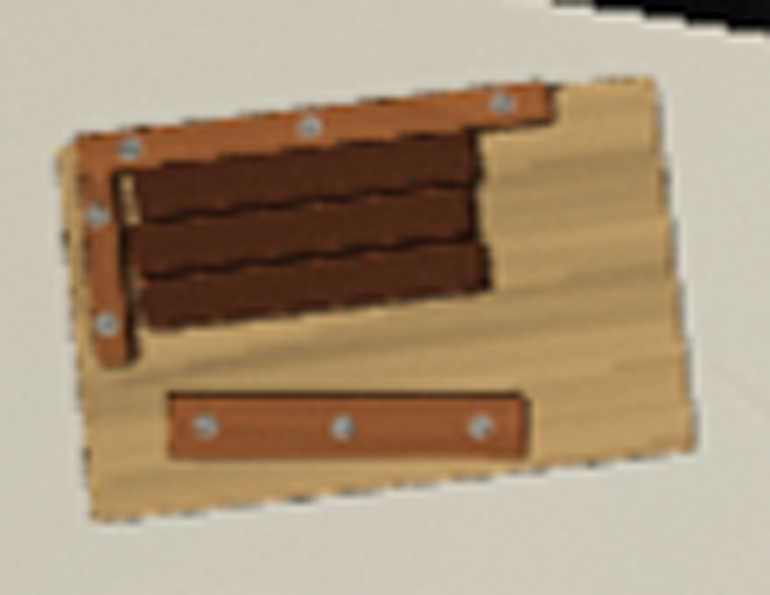

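View pics/c2.png

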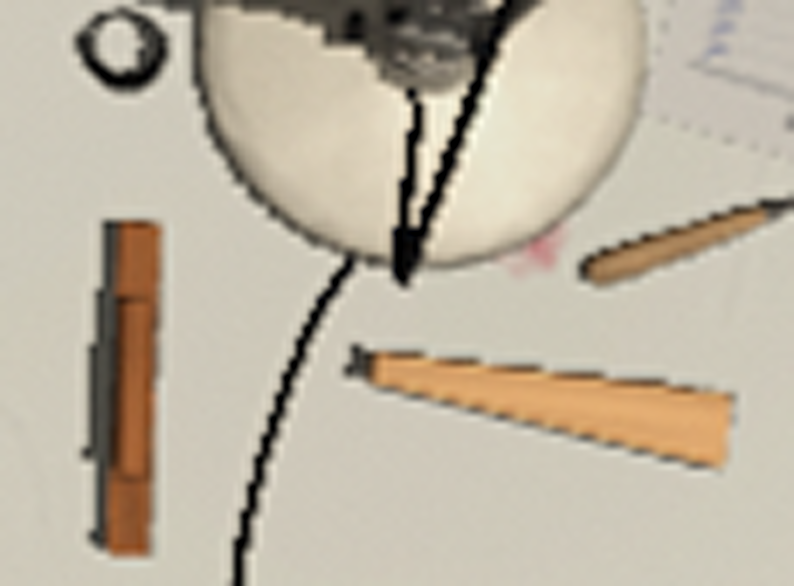

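```bash
cat > geo.py <<'E'
import numpy as np
from scipy.optimize import least_squares
np.set_printoptions(precision=4,suppress=True)
def ray(ci,u,v,fish=False):
    f=200/np.tan(np.radians(ci['vfov'])/2); P=np.array(ci['pose'])
    x=(u-ci['cx']); y=(v-ci['cy'])
    if fish:
        r=np.hypot(x,y); t=r/f; s=np.sin(t)/r if r>1e-9 else 1/f
        d=np.array([x*s,-y*s,-np.cos(t)])
    else: d=np.array([x/f,-y/f,-1.])
    return P[:3,3],P[:3,:3]@d
def hit(ci,u,v,z,fish=False):
    o,d=ray(ci,u,v,fish); return o+d*(z-o[2])/d[2]
def project(ci,p,fish=False):
    f=200/np.tan(np.radians(ci['vfov'])/2); P=np.array(ci['pose'])
    q=P[:3,:3].T@(np.asarray(p)-P[:3,3]); a=np.array([q[0],-q[1],-q[2]])
    if fish:
        r=np.hypot(a[0],a[1]); t=np.arctan2(r,a[2]); return np.array([ci['cx'],ci['cy']])+f*t*a[:2]/max(r,1e-12)
    return np.array([ci['cx'],ci['cy']])+f*a[:2]/a[2]
def fit2d(L,W):
    """L local xy, W world xy -> x,y,yaw (no scale), rms"""
    L=np.array(L,float);W=np.array(W,float)[:,:2]
    def res(p):
        c,s=np.cos(p[2]),np.sin(p[2]); return (L@np.array([[c,s],[-s,c]])+p[:2]-W).ravel()
    d=L[-1]-L[0];e=W[-1]-W[0]
    th=np.arctan2(e[1],e[0])-np.arctan2(d[1],d[0])
    r=least_squares(res,[*W.mean(0),th]); return r.x,res(r.x).reshape(-1,2)
E
python3 - <<'E'
from geo import *
from rig import vision
ci=vision.camera_info('top')
A=lambda X,Y:(180+(X+.5)/7-.5,160+(Y+.5)/7-.5)
B=lambda X,Y:(295+(X+.5)/6.9-.5,165+(Y+.5)/6.9-.5)
def go(name,T,pts):
    L=[p[0] for p in pts];W=[hit(ci,*T(*p[1]),p[2]) for p in pts]
    x,r=fit2d(L,W);print(name,x);print(r*1000)
go('jig',A,[((.085,.135),(58,148),.018),((.085,-.135),(657,78),.018),((-.085,-.135),(696,450),.018),((-.085,.135),(92,521),.018)])
go('strips',A,[((-.033,.09),(168,395),.042),((-.0525,-.065),(528,395),.042),((.067,.105),(115,172),.042),((.067,-.09),(552,124),.042)])
go('blanks',A,[((.033,.075),(135,170),.048),((.033,-.075),(474,130),.048),((-.033,-.075),(490,290),.048),((-.033,.075),(148,330),.048)])
go('bar',B,[((-.01,-.075),(107,553),.028),((.01,-.075),(150,553),.028),((-.01,.075),(118,221),.028),((.01,.075),(161,221),.028)])
go('rib',B,[((-.007,-.04),(118,478),.06),((.007,-.04),(148,478),.06),((-.007,.04),(122,296),.06),((.007,.04),(154,296),.06)])
go('wedge',B,[((-.002,.08),(372,383),.04),((.012,.08),(372,352),.04),((-.022,-.08),(720,469),.04),((.012,-.08),(734,395),.04)])
E
```

```text
jig [ 0.533   0.022  -6.1443]
[[ 1.3655  0.2563]
 [ 1.1212  0.4311]
 [-1.3108 -0.6059]
 [-1.176  -0.0815]]
strips [0.5327 0.0217 0.1401]
[[ 0.1102 -0.4504]
 [-1.1469  0.7643]
 [-0.3191  0.572 ]
 [ 1.3558 -0.8859]]
blanks [ 0.5607  0.0455 -6.1447]
[[-2.1862  0.2543]
 [-2.4276 -0.378 ]
 [ 2.2441  0.0541]
 [ 2.3697  0.0695]]
bar [ 0.4815 -0.2314 -1.5807]
[[-0.6063  0.4027]
 [-1.2462 -0.4684]
 [ 1.2435  0.3739]
 [ 0.609  -0.3082]]
rib [ 0.4807 -0.2321 -1.5748]
[[-0.1822  0.4403]
 [-0.5388 -0.5011]
 [ 0.5478  0.0282]
 [ 0.1732  0.0326]]
wedge [ 0.4795 -0.4154 -0.0958]
[[ 0.0861  1.268 ]
 [ 0.3098 -0.2862]
 [-0.7503 -1.8728]
 [ 0.3543  0.8911]]
```

```bash
python3 - <<'E'
import cv2
im=cv2.imread('pics/top0.png')
c=im[0:250,280:470]; cv2.imwrite('pics/c3.png',cv2.resize(c,None,fx=2.4,fy=2.4,interpolation=cv2.INTER_CUBIC))
im=cv2.imread('pics/scene0.png')
c=im[20:300,230:430]; cv2.imwrite('pics/c4.png',cv2.resize(c,None,fx=2.1,fy=2.1,interpolation=cv2.INTER_CUBIC))
E
```

```text
(no output)
```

View pics/c3.png

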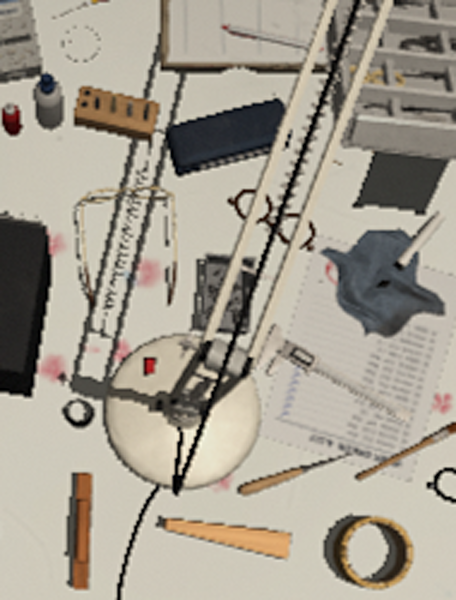

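View pics/c4.png

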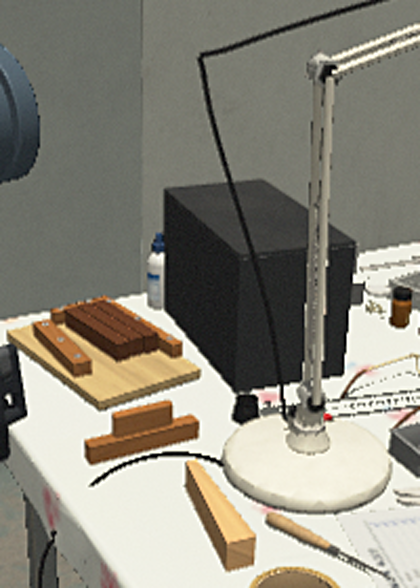

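```bash
python3 - <<'E'
from geo import *
from rig import vision
t=vision.camera_info('top');s=vision.camera_info('scene')
def tri(a,b):
    o1,d1=ray(t,*a);o2,d2=ray(s,*b)
    A=np.stack([d1,-d2],1);k=np.linalg.lstsq(A,o2-o1,rcond=None)[0]
    p,q=o1+d1*k[0],o2+d2*k[1];return (p+q)/2,np.linalg.norm(p-q)
print('cable corner',tri((354,203),(327,45)))
print('pole foot',tri((356,170),(378,212)))
print('pole top',tri((366,149),(382,52)))
for k in [0.2,.4]:print(project(s,hit(t,355,180,k)))
E
```

```text
cable corner (array([ 0.512 , -0.3138,  0.489 ]), np.float64(0.0009273002377421764))
pole foot (array([ 0.6385, -0.3563,  0.085 ]), np.float64(0.010757079237969135))
pole top (array([ 0.6295, -0.3404,  0.4704]), np.float64(0.005555341475783003))
[358.7745 171.1306]
[350.6534  86.1479]
```

```bash
cat > plan.py <<'E'
from geo import *
from rig import readout
from scipy.spatial.transform import Rotation as R
def Rd(yaw):  # tool down with tool y axis at world yaw
    y=np.array([np.cos(yaw),np.sin(yaw),0]);z=np.array([0,0,-1.]);return np.stack([np.cross(y,z),y,z],1)
def plan(wps,g,vmax=5.5,wmax=.17,start=None):
    """wps: list of (xyz,yaw). prints rows"""
    o=readout.get_obs(); p,M=(o['tool_pos'],o['tcp_rot']) if start is None else start
    for q,yaw in wps:
        q=np.array(q,float);T=Rd(yaw)
        rv=R.from_matrix(M.T@T).as_rotvec(); d=np.linalg.norm(q-p)*100
        n=max(1,int(np.ceil(max(d/vmax,np.linalg.norm(rv)/wmax))))
        p0=p.copy()
        for k in range(n):
            tgt=p0+(q-p0)*(k+1)/n
            dt=M.T@(tgt-p)*100
            r=np.round(rv/n,3);dt=np.round(dt,2)
            print(f'[{dt.tolist()},{r.tolist()},{g}],',end='')
            p=p+M@dt/100; M=M@R.from_rotvec(r).as_matrix()
        print(n)
E
python3 - <<'E'
from plan import *
plan([((.30,-.38,.22),-1.57),((.40,-.235,.17),-1.5708)],-1)
E
```

```text
[[3.93, -2.3, -0.02],[-0.0, 0.0, 0.084],-1],[[3.72, -2.61, -0.02],[-0.0, 0.0, 0.084],-1],[[3.48, -2.92, -0.02],[-0.0, 0.0, 0.084],-1],[[3.24, -3.2, -0.02],[-0.0, 0.0, 0.084],-1],4
[[2.51, -3.62, 1.25],[-0.0, 0.0, 0.0],-1],[[2.5, -3.62, 1.25],[-0.0, 0.0, 0.0],-1],[[2.51, -3.62, 1.26],[-0.0, 0.0, 0.0],-1],[[2.5, -3.62, 1.25],[-0.0, 0.0, 0.0],-1],4
```

send_rows(targets=[[[3.93,-2.3,0],[0,0,0.084],-1],[[3.72,-2.61,0],[0,0,0.084],-1],[[3.48,-2.92,0],[0,0,0.084],-1],[[3.24,-3.2,0],[0,0,0.084],-1],[[2.5,-3.62,1.25],[0,0,0],-1],[[2.5,-3.62,1.25],[0,0,0],-1],[[2.5,-3.62,1.25],[0,0,0],-1],[[2.5,-3.62,1.25],[0,0,0],-1],[[0,0,0],[0,0,0],-1],[[0,0,0],[0,0,0],-1]])

```text
time: 1.4
tool_pos: [0.3998, -0.2355, 0.1695]
tcp_rot: [[1.0, 0.002, -0.0], [0.002, -1.0, -0.0], [-0.0, 0.0, -1.0]]
contact_force: [0.2, -0.5, 0.0]
finger_gap: 0.085
```

```bash
python3 - <<'E'
from look import *
import json
ci,im=snap('wrist','w1'); json.dump({k:(v.tolist() if hasattr(v,'tolist') else v) for k,v in ci.items()},open('w1.json','w')); print(ci['pose'])
cv2.imwrite('pics/w1b.png',cv2.resize(im[:,:,::-1],None,fx=1.25,fy=1.25,interpolation=cv2.INTER_CUBIC))
E
```

```text
[[ 0.0014742   0.95596606  0.29347353  0.4743822 ]
 [-0.99999806  0.00102584  0.00168169 -0.23458489]
 [ 0.00130658 -0.29347544  0.95596572  0.32426234]
 [ 0.          0.          0.          1.        ]]
```

View pics/w1b.png

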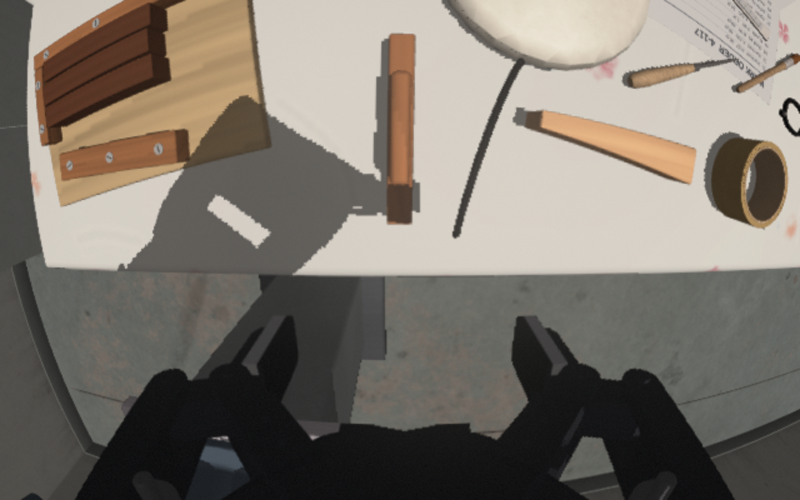

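```bash
python3 - <<'E'
import cv2
im=cv2.imread('pics/w1.png')
def c(x0,x1,y0,y1,f,n): cv2.imwrite(f'pics/{n}.png',cv2.resize(im[y0:y1,x0:x1],None,fx=f,fy=f,interpolation=cv2.INTER_CUBIC))
c(20,220,0,170,4,'d1'); c(290,360,20,185,3.6,'d2'); c(400,570,70,160,4.7,'d3')
E
```

```text
(no output)
```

View pics/d1.png

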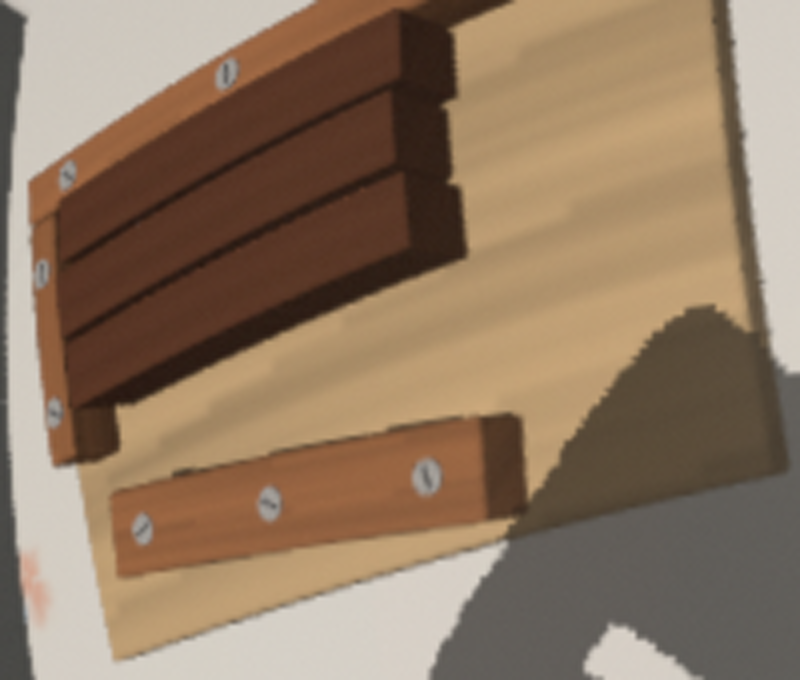

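View pics/d2.png

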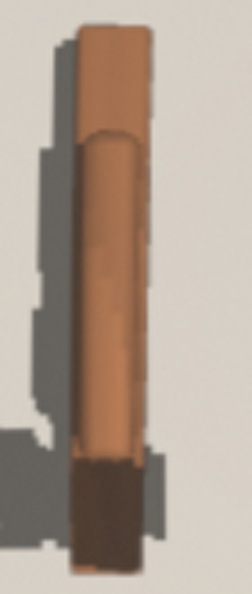

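View pics/d3.png

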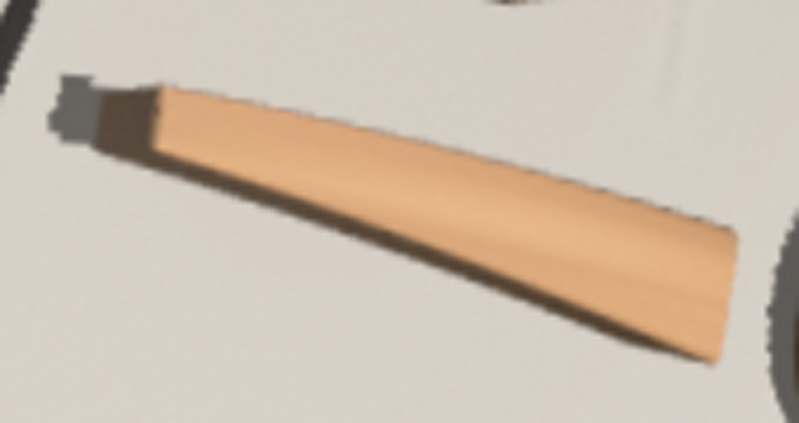

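```bash
python3 - <<'E'
from geo import *
import json
ci=json.load(open('w1.json'))
def T(x0,y0,f): return lambda X,Y:(x0+(X+.5)/f-.5,y0+(Y+.5)/f-.5)
def go(name,T,pts):
    L=[p[0] for p in pts];W=[hit(ci,*T(*p[1]),p[2],True) for p in pts]
    x,r=fit2d(L,W);x[2]=(x[2]+np.pi)%(2*np.pi)-np.pi;print(name,x);print(r*1000)
    return x
A=T(20,0,4);B=T(290,20,3.6);C=T(400,70,4.7)
j=go('jig',A,[((-.085,.135),(117,660),.018),((-.085,-.135),(770,474),.018),((-.033,.09),(111,494),.042),((-.0525,-.065),(483,418),.042),((-.017,.105),(76,407),.042),((-.017,.133),(53,465),.042)])
go('strips',A,[((-.033,.09),(111,494),.042),((-.0525,-.065),(483,418),.042),((.067,.105),(58,212),.042),((-.017,.105),(76,407),.042)])
b=[(60,212),(400,12),(66,265),(394,93),(62,262),(393,93),(67,338),(404,172),(66,336),(70,410),(411,248)]
c,s=np.cos(j[2]),np.sin(j[2])
for p in b:
    w=hit(ci,*A(*p),.048,True)[:2]-j[:2]; print(p,(np.array([[c,s],[-s,c]])@w)*1000)
go('bar',B,[((-.01,-.075),(70,572),.028),((.01,-.075),(142,572),.028),((-.01,.075),(79,27),.028),((.01,.075),(152,27),.028)])
go('rib',B,[((-.007,-.04),(79,458),.06),((.007,-.04),(134,458),.06),((-.007,.04),(86,138),.06),((.007,.04),(138,138),.06)])
go('wedge',C,[((-.002,.08),(154,150),.04),((.012,.08),(162,86),.04),((-.022,-.08),(717,364),.04),((.012,-.08),(738,235),.04)])
E
```

```text
jig [0.535  0.0176 0.1173]
[[  3.7807   0.6543]
 [ -1.4158  -4.8657]
 [  5.0479  -1.6577]
 [  1.309   -3.1841]
 [-10.9667  -1.6558]
 [  2.2449  10.7091]]
strips [0.5344 0.0198 0.1113]
[[  4.887    0.7848]
 [  0.2083  -0.7314]
 [  5.9316  -0.7549]
 [-11.0269   0.7015]]
(60, 212) [57.7638 99.6738]
(400, 12) [ 63.426 -48.811]
(66, 265) [38.9037 97.3731]
(394, 93) [ 40.0905 -46.2128]
(62, 262) [40.686  99.5402]
(393, 93) [ 40.2141 -45.8751]
(67, 338) [15.293  99.3838]
(404, 172) [ 16.6137 -48.3195]
(66, 336) [16.1046 99.8554]
(70, 410) [ -7.6609 101.4525]
(411, 248) [ -4.6658 -48.8187]
bar [ 0.4797 -0.2321 -1.587 ]
[[-0.8883  0.1786]
 [-1.2228 -0.1866]
 [ 1.216   0.4748]
 [ 0.895  -0.4668]]
rib [ 0.4793 -0.2321 -1.5867]
[[-1.6801  0.4714]
 [-1.9001 -0.4482]
 [ 1.8962  0.9597]
 [ 1.684  -0.9829]]
wedge [ 0.4785 -0.4163 -0.0962]
[[-0.1913  0.9829]
 [ 0.5451  1.033 ]
 [-1.2263 -1.0278]
 [ 0.8725 -0.9881]]
```

send_rows(targets=[[[3.25,-0.18,2],[0,0,0.008],-0.3],[[3.25,-0.18,2],[0,0,0.008],-0.3],[[0,0,4],[0,0,0],-0.3],[[0,0,3],[0,0,0],-0.3],[[0,0,1.35],[0,0,0],-0.3],[[0,0,0],[0,0,0],-0.3],[[0,0,0],[0,0,0],-0.3]])

```text
time: 2.33
tool_pos: [0.4654, -0.2325, 0.0472]
tcp_rot: [[1.0, -0.015, 0.002], [-0.015, -1.0, -0.001], [0.002, 0.001, -1.0]]
contact_force: [0.9, 0.1, 0.0]
finger_gap: 0.0552
```

```bash
python3 - <<'E'
from look import *
ci,im=snap('wrist','w2')
E
```

```text
(no output)
```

View pics/w2.png

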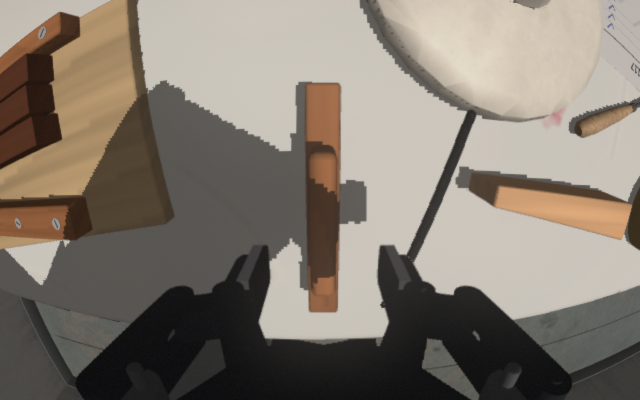

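send_rows(targets=[[[0,0,0],[0,0,0],1],[[0,0,0],[0,0,0],1],[[0,0,0],[0,0,0],1],[[0,0,0],[0,0,0],1],[[0,0,0],[0,0,0],1],[[0,0,0],[0,0,0],1]])

```text
time: 3.12
tool_pos: [0.4651, -0.232, 0.0465]
tcp_rot: [[1.0, -0.014, 0.0], [-0.014, -1.0, -0.0], [0.001, 0.0, -1.0]]
contact_force: [-2.1, 0.5, 6.1]
finger_gap: 0.0103
```

send_rows(targets=[[[0,0,-2],[0,0,0],1],[[0,0,-4],[0,0,0],1],[[0,0,-4],[0,0,0],1],[[0,0,-2],[0,0,0],1],[[0,0,0],[0,0,0],1],[[0,0,0],[0,0,0],1]])

```text
time: 3.88
tool_pos: [0.4643, -0.2315, 0.1649]
tcp_rot: [[1.0, -0.014, -0.001], [-0.014, -1.0, 0.001], [-0.001, -0.001, -1.0]]
contact_force: [0.3, 0.0, -2.5]
finger_gap: 0.0103
```

```bash
python3 - <<'E'
from look import *
ci,im=snap('wrist','w3')
E
```

```text
(no output)
```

View pics/w3.png

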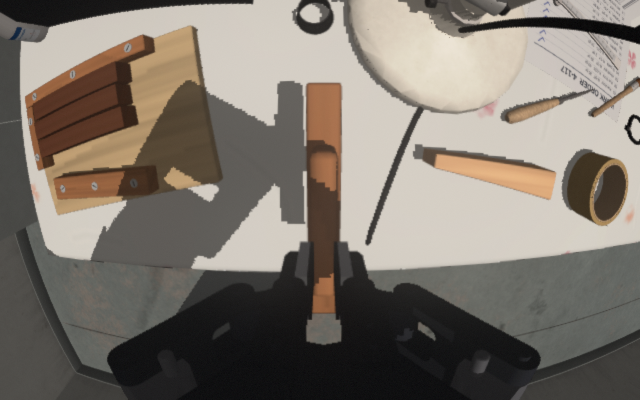

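```bash
python3 - <<'E'
from rig import vision
import json,cv2
ci=vision.camera_info('wrist');json.dump({k:(v.tolist() if hasattr(v,'tolist') else v) for k,v in ci.items()},open('w3.json','w'))
im=cv2.imread('pics/w3.png')
cv2.imwrite('pics/e1.png',cv2.resize(im[20:220,20:230],None,fx=3.8,fy=3.0,interpolation=cv2.INTER_CUBIC))
E
```

```text
(no output)
```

View pics/e1.png

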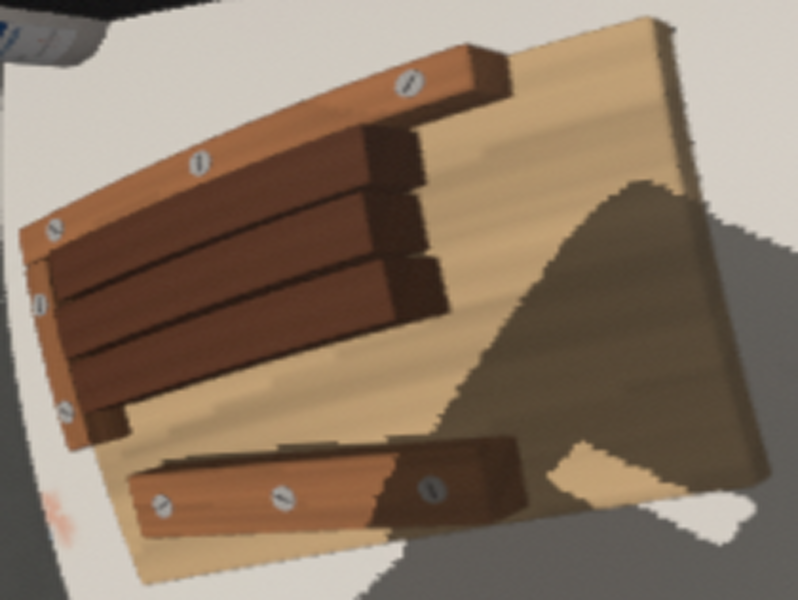

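```bash
cat > jig.py <<'E'
from geo import *
import json
ci=json.load(open('w3.json'))
A=lambda X,Y:(20+(X+.5)/3.8-.5,20+(Y+.5)/3.0-.5)
def go(name,pts):
    L=[p[0] for p in pts];W=[hit(ci,*A(*p[1]),p[2],True) for p in pts]
    x,r=fit2d(L,W);x[2]=(x[2]+np.pi)%(2*np.pi)-np.pi;print(name,x);print(r*1000)
    return x
bd=[((-.085,.135),(145,585),.018),((.085,-.135),(652,17),.018),((-.085,-.135),(756,488),.018)]
st=[((-.033,.09),(130,477),.042),((-.0525,-.065),(483,438),.042),((.067,.105),(49,262),.042),((-.017,.105),(92,440),.042),((.067,-.09),(474,98),.042)]
go('b',bd);go('s',st);j=go('all',bd+st)
c,s=np.cos(j[2]),np.sin(j[2])
for p in [(362,127),(371,187),(371,193),(373,250),(383,260),(396,320),(85,412),(50,250),(62,300),(72,357)]:
    w=hit(ci,*A(*p),.048,True)[:2]-j[:2]; print(p,(np.array([[c,s],[-s,c]])@w)*1000)
E
python3 jig.py
```

```text
b [0.5325 0.0221 0.1389]
[[-0.9338  2.3449]
 [ 1.1755 -0.798 ]
 [-0.2418 -1.5468]]
s [0.5327 0.0204 0.1457]
[[ 0.3075  0.7404]
 [-2.9507 -0.2482]
 [ 2.0793  1.1936]
 [-3.0544  0.2351]
 [ 3.6184 -1.9209]]
all [0.5325 0.0211 0.141 ]
[[-1.2194  1.1259]
 [ 1.4081 -1.5788]
 [ 0.0412 -2.6857]
 [ 0.5185  1.5916]
 [-3.4727  0.5895]
 [ 2.4269  1.5904]
 [-2.7631  1.022 ]
 [ 3.0605 -1.6549]]
(362, 127) [ 64.8286 -53.7267]
(371, 187) [ 43.0867 -53.4624]
(371, 193) [ 41.0494 -53.0902]
(373, 250) [ 21.6721 -49.9147]
(383, 260) [ 17.3534 -52.6151]
(396, 320) [ -3.6557 -52.2693]
(85, 412) [-2.8043 95.1916]
(50, 250) [67.0154 94.2687]
(62, 300) [44.7566 92.6724]
(72, 357) [20.6426 94.2918]
```

```bash
python3 - <<'E'
from plan import *
plan([((.514,.026,.14),.141)],1)
E
```

```text
[[0.42, -2.35, 0.23],[-0.0, 0.0, -0.157],1],[[0.78, -2.25, 0.22],[-0.0, 0.0, -0.157],1],[[1.12, -2.1, 0.23],[-0.0, 0.0, -0.157],1],[[1.44, -1.9, 0.23],[-0.0, 0.0, -0.157],1],[[1.72, -1.65, 0.22],[-0.0, 0.0, -0.157],1],[[1.95, -1.37, 0.23],[-0.0, 0.0, -0.157],1],[[2.15, -1.04, 0.23],[-0.0, 0.0, -0.157],1],[[2.28, -0.69, 0.22],[-0.0, 0.0, -0.157],1],[[2.36, -0.33, 0.23],[-0.0, 0.0, -0.157],1],[[2.38, 0.05, 0.23],[-0.0, 0.0, -0.157],1],[[2.35, 0.41, 0.22],[-0.0, 0.0, -0.157],1],11
```

send_rows(targets=[[[0.42,-2.35,0.23],[0,0,-0.157],1],[[0.78,-2.25,0.22],[0,0,-0.157],1],[[1.12,-2.1,0.23],[0,0,-0.157],1],[[1.44,-1.9,0.23],[0,0,-0.157],1],[[1.72,-1.65,0.22],[0,0,-0.157],1],[[1.95,-1.37,0.23],[0,0,-0.157],1],[[2.15,-1.04,0.23],[0,0,-0.157],1],[[2.28,-0.69,0.22],[0,0,-0.157],1],[[2.36,-0.33,0.23],[0,0,-0.157],1],[[2.38,0.05,0.23],[0,0,-0.157],1]])

```text
time: 5.18
tool_pos: [0.5097, 0.003, 0.1421]
tcp_rot: [[0.01, 1.0, -0.002], [1.0, -0.01, 0.0], [0.0, -0.002, -1.0]]
contact_force: [-0.5, -0.6, -1.2]
finger_gap: 0.0103
```

send_rows(targets=[[[2.35,0.41,0.22],[0,0,-0.157],1],[[0,0,0],[0,0,0],1],[[0,0,0],[0,0,0],1],[[0,0,0],[0,0,0],1]])

```text
time: 5.68
tool_pos: [0.5144, 0.025, 0.1409]
tcp_rot: [[-0.139, 0.99, -0.0], [0.99, 0.139, -0.0], [-0.0, -0.0, -1.0]]
contact_force: [-0.0, -0.0, -1.0]
finger_gap: 0.0099
```

```bash
cat >> look.py <<'E'
import json
def dump(n,f):
    ci,im=snap(n,f); json.dump({k:(v.tolist() if hasattr(v,'tolist') else v) for k,v in ci.items()},open(f+'.json','w')); return ci,im
E
python3 - <<'E'
from look import *
ci,im=dump('wrist','w4');dump('top','t4');im=cv2.imread('pics/t4.png')
cv2.imwrite('pics/t4c.png',cv2.resize(im[150:260,170:340],None,fx=4.5,fy=4.5,interpolation=cv2.INTER_CUBIC))
print(readout.get_obs()['tool_pos'],readout.get_obs()['tcp_rot'])
E
```

```text
[0.51453448 0.02506902 0.14105589] [[-1.39940419e-01  9.90159924e-01 -6.40429517e-05]
 [ 9.90159926e-01  1.39940418e-01 -2.78315274e-05]
 [-1.85954656e-05 -6.73075199e-05 -9.99999998e-01]]
```

View pics/w4.png

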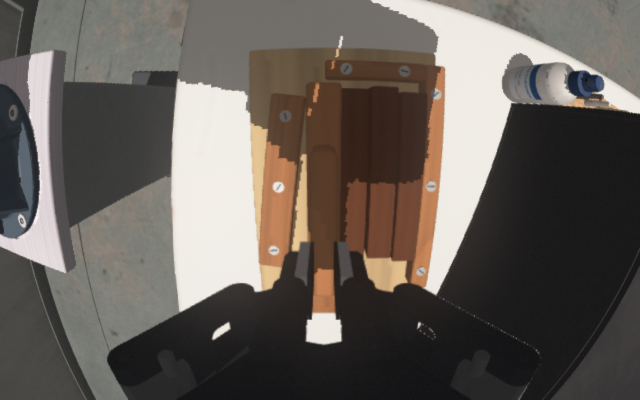

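View pics/t4c.png

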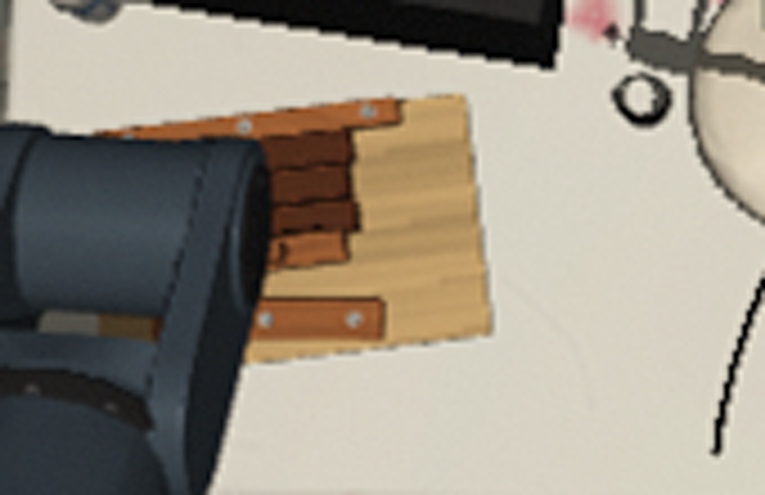

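```bash
python3 - <<'E'
import cv2
im=cv2.imread('pics/w4.png')
g=cv2.convertScaleAbs(im[45:195,240:450],alpha=1.5)
cv2.imwrite('pics/f1.png',cv2.resize(g,None,fx=3.8,fy=3.8,interpolation=cv2.INTER_CUBIC))
g=cv2.convertScaleAbs(im[175:325,240:450],alpha=1.5)
cv2.imwrite('pics/f2.png',cv2.resize(g,None,fx=3.8,fy=3.8,interpolation=cv2.INTER_CUBIC))
E
```

View pics/f1.png

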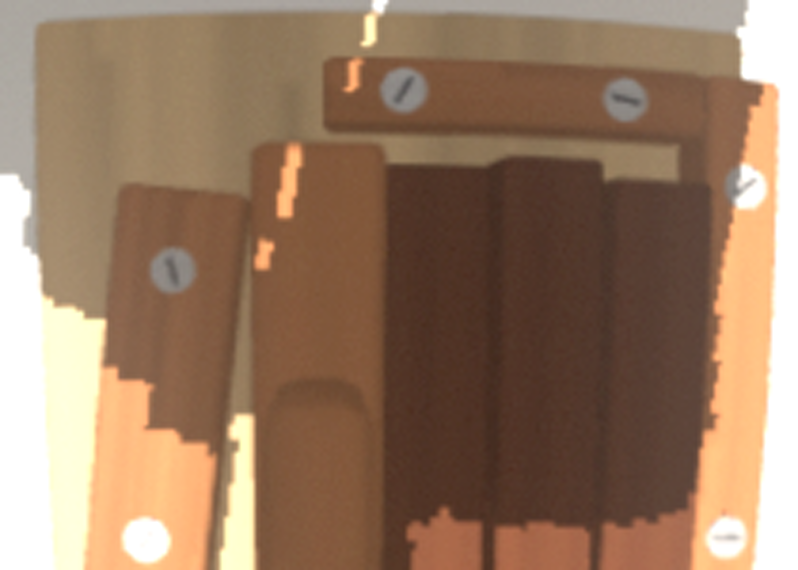

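View pics/f2.png

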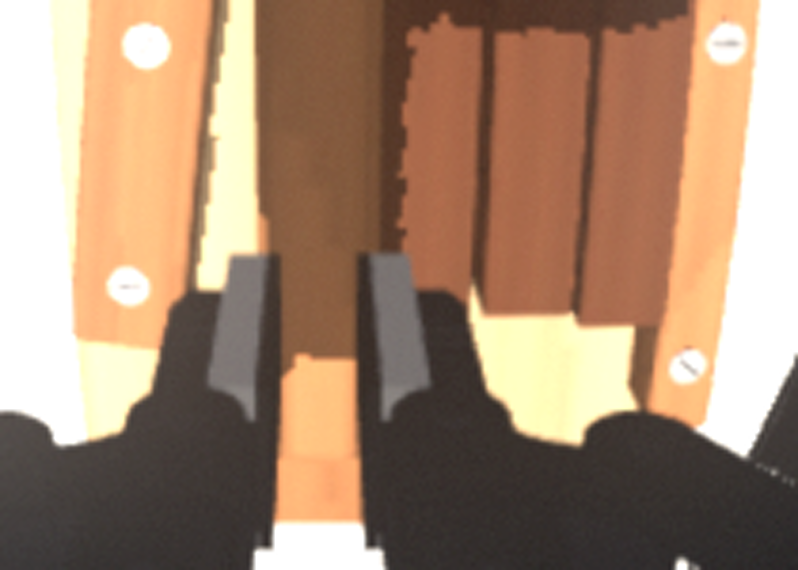

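```bash
python3 - <<'E'
from geo import *
import json
ci=json.load(open('w4.json'))
A=lambda X,Y:(240+(X+.5)/3.8-.5,45+(Y+.5)/3.8-.5)
B=lambda X,Y:(240+(X+.5)/3.8-.5,175+(Y+.5)/3.8-.5)
j=np.array([.5327,.0213,.1405]);c,s=np.cos(j[2]),np.sin(j[2]);Q=np.array([[c,s],[-s,c]])
def pr(n,uv,z): print(n,Q@(hit(ci,*uv,z,True)[:2]-j[:2])*1000)
pr('bar L near',A(252,145),.1225);pr('bar L far',A(385,147),.1225);pr('bar R',B(318,522),.1225)
pr('cleat (-33,90)',A(247,197),.042)
pr('stop (-17,105)',A(324,130),.042)
pr('board (-85,135)',A(37,25),.018);pr('board(85,135)',A(740,38),.018)
pr('fence 67',A(712,210),.042);pr('fence',B(688,20),.042);pr('fence',B(655,325),.042);pr('fence end -90',B(645,415),.042)
pr('cleat right end outer (-80,-65)',B(75,340),.042); pr('cleat inner',B(208,80),.042)
for n,p in [('b3',(387,165)),('b3f',(488,165)),('b2',(500,158)),('b2f',(603,160)),('b1',(608,182)),('b1f',(712,185))]: pr(n,A(*p),.048)
for n,p in [('b3f',(472,285)),('b2',(485,312)),('b2f',(575,315)),('b1',(578,325)),('b1f',(658,328))]: pr(n,B(*p),.048)
E
```

```text
bar L near [-27.1625  95.7599]
bar L far [-7.9846 95.4348]
bar R [-17.8685 -52.4342]
cleat (-33,90) [-32.8085  91.1076]
stop (-17,105) [-16.4788 105.4849]
board (-85,135) [-83.8061 135.6934]
board(85,135) [ 83.7919 135.474 ]
fence 67 [68.7448 91.1897]
fence [66.7161 22.0943]
fence [ 66.3368 -55.9936]
fence end -90 [ 66.9938 -82.8046]
cleat right end outer (-80,-65) [-78.3292 -59.2779]
cleat inner [-42.6505   7.7984]
b3 [-3.5033 97.5889]
b3f [17.5395 98.07  ]
b2 [20.0566 99.6472]
b2f [ 42.1183 100.2469]
b1 [43.2712 95.5733]
b1f [66.5794 96.424 ]
b3f [ 18.217  -40.6176]
b2 [ 21.7114 -47.8634]
b2f [ 43.7756 -49.2383]
b1 [ 44.7707 -52.0079]
b1f [ 65.2355 -53.6117]
```

send_rows(targets=[[[0,0,3],[0,0,0],1],[[0,0,2.5],[0,0,0],1],[[0,0,1],[0,0,0],1],[[0,0,0.6],[0,0,0],1],[[0,0,0],[0,0,0],1],[[0,0,0],[0,0,0],1]])

```text
time: 6.52
tool_pos: [0.515, 0.0256, 0.0707]
tcp_rot: [[-0.141, 0.99, 0.001], [0.99, 0.141, -0.0], [-0.0, 0.001, -1.0]]
contact_force: [-0.8, -0.3, -0.7]
finger_gap: 0.0104
```

send_rows(targets=[[[0,0,0.3],[0,0,0],1],[[0,0,0.15],[0,0,0],1],[[0,0,0.1],[0,0,0],1],[[0,0,0.05],[0,0,0],1],[[0,0,0],[0,0,0],1]])

```text
time: 7.15
tool_pos: [0.5149, 0.0256, 0.0646]
tcp_rot: [[-0.142, 0.99, 0.001], [0.99, 0.142, 0.0], [-0.0, 0.001, -1.0]]
contact_force: [-1.9, 0.6, 5.8]
finger_gap: 0.0099
```

send_rows(targets=[[[0,0.2,-0.05],[0,0,0],1],[[0,0.2,0],[0,0,0],1],[[0,0.15,0],[0,0,0],1],[[0,0.1,0],[0,0,0],1],[[0,0,0],[0,0,0],1]])

```text
time: 7.78
tool_pos: [0.5206, 0.0264, 0.0652]
tcp_rot: [[-0.142, 0.99, -0.001], [0.99, 0.142, -0.0], [-0.0, -0.001, -1.0]]
contact_force: [-7.0, -0.8, 14.8]
finger_gap: 0.01
```

send_rows(targets=[[[0,0,-0.05],[0,0,0],1],[[0,0,0],[0,0,0],0.3],[[0,0,0],[0,0,0],-0.2],[[0,0,0],[0,0,0],-0.2],[[0,0,-1.5],[0,0,0],-0.2],[[0,0,-3],[0,0,0],-0.2],[[0,0,-4],[0,0,0],-0.2],[[0,0,-2],[0,0,0],-0.2],[[0,0,0],[0,0,0],-0.2]])

```text
time: 8.9
tool_pos: [0.5219, 0.0265, 0.1721]
tcp_rot: [[-0.141, 0.99, 0.004], [0.99, 0.141, -0.0], [-0.001, 0.004, -1.0]]
contact_force: [0.1, 0.4, -0.8]
finger_gap: 0.0516
```

```bash
python3 - <<'E'
from look import *
ci,im=dump('wrist','w5')
cv2.imwrite('pics/w5b.png',cv2.resize(cv2.convertScaleAbs(im[60:310,220:450,::-1],alpha=1.3),None,fx=2.4*1.4/1.4,fy=2.4,interpolation=cv2.INTER_CUBIC))
E
```

```text
(no output)
```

View pics/w5b.png

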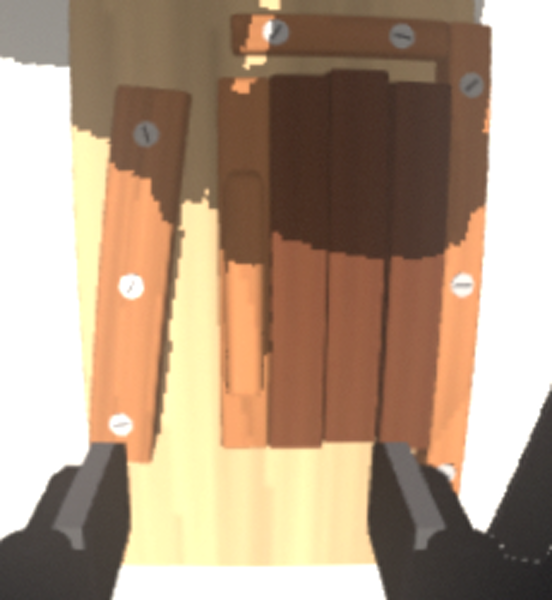

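```bash
python3 - <<'E'
from geo import *
import json
ci=json.load(open('w5.json'))
A=lambda X,Y:(220+(X+.5)/2.4-.5,60+(Y+.5)/2.4-.5)
j=np.array([.5327,.0213,.1405]);c,s=np.cos(j[2]),np.sin(j[2]);Q=np.array([[c,s],[-s,c]])
def pr(n,uv,z): print(n,Q@(hit(ci,*uv,z,True)[:2]-j[:2])*1000)
pr('bar Lnear',A(219,80),.046);pr('bar Rnear',A(223,447),.046);pr('Lfar',A(271,80),.046);pr('Rfar',A(268,447),.046)
pr('cleat L -33,90',A(190,95),.042);pr('cleat R -52.5,-65',A(153,462),.042);pr('stop -17,105',A(234,54),.042)
E
python3 - <<'E'
from plan import *
plan([((.47,-.05,.22),-.0),((.40,-.32,.22),-.02),((.42,-.44,.16),-.05)],-1,vmax=5.8)
E
```

```text
bar Lnear [-20.877   95.5725]
bar Rnear [-20.4821 -52.1528]
Lfar [-1.5967 95.5671]
Rfar [ -1.7017 -52.1548]
cleat L -33,90 [-31.9888  90.1383]
cleat R -52.5,-65 [-50.8212 -61.4892]
stop -17,105 [-15.3768 105.7336]
[[-3.43, -3.07, -2.47],[0.001, 0.0, 0.071],-1],[[-3.63, -2.82, -2.46],[0.001, 0.0, 0.071],-1],2
[[-5.4, -1.4, 0.0],[-0.0, 0.0, 0.004],-1],[[-5.41, -1.38, 0.0],[-0.0, 0.0, 0.004],-1],[[-5.41, -1.36, 0.0],[-0.0, 0.0, 0.004],-1],[[-5.42, -1.33, 0.01],[-0.0, 0.0, 0.004],-1],[[-5.42, -1.32, -0.0],[-0.0, 0.0, 0.004],-1],5
[[-3.98, 0.75, 2.0],[-0.0, 0.0, 0.01],-1],[[-3.98, 0.79, 2.0],[-0.0, 0.0, 0.01],-1],[[-3.97, 0.82, 2.0],[-0.0, 0.0, 0.01],-1],3
```

send_rows(targets=[[[-3.43,-3.07,-2.47],[0,0,0.071],-1],[[-3.63,-2.82,-2.46],[0,0,0.071],-1],[[-5.4,-1.4,0],[0,0,0.004],-1],[[-5.4,-1.4,0],[0,0,0.004],-1],[[-5.4,-1.4,0],[0,0,0.004],-1],[[-5.4,-1.35,0],[0,0,0.004],-1],[[-5.4,-1.35,0],[0,0,0.004],-1],[[-4,0.75,2],[0,0,0.01],-1],[[-4,0.8,2],[0,0,0.01],-1],[[-4,0.8,2],[0,0,0.01],-1]])

```text
time: 10.2
tool_pos: [0.4183, -0.441, 0.1574]
tcp_rot: [[0.051, 0.999, -0.001], [0.999, -0.051, 0.002], [0.001, -0.001, -1.0]]
contact_force: [1.0, 0.6, 0.8]
finger_gap: 0.0854
```

send_rows(targets=[[[0,0,0],[0,0,0],-1],[[0,0,0],[0,0,0],-1]])

```text
time: 10.45
tool_pos: [0.4184, -0.4394, 0.1586]
tcp_rot: [[0.05, 0.999, -0.001], [0.999, -0.05, 0.001], [0.001, -0.001, -1.0]]
contact_force: [0.1, -0.3, 0.3]
finger_gap: 0.0853
```

```bash
python3 - <<'E'
from look import *
ci,im=dump('wrist','w6')
E
```

```text
(no output)
```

View pics/w6.png

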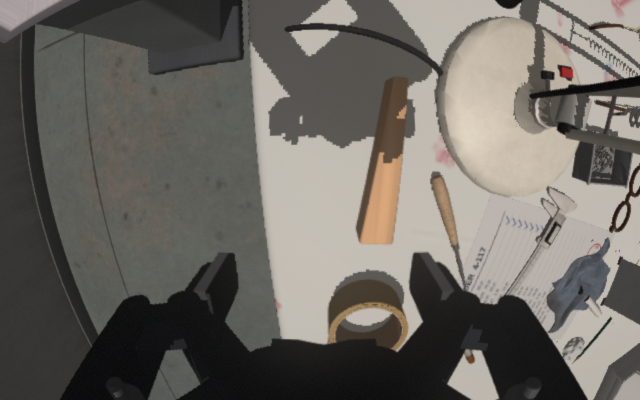

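```bash
python3 - <<'E'
from geo import *
import json
from rig import vision
ci=json.load(open('w6.json'))
t=vision.camera_info('top')
print('file tip',hit(t,379.8,204,.01),hit(ci,437,177,.01,True),hit(ci,452,240,.01,True))
print('tape edge',hit(ci,367,270,.03,True))
P=[((-.002,.08),(388,77),.04),((.012,.08),(408,78),.04),((-.022,-.08),(358,242),.04),((.012,-.08),(393,244),.04)]
x,r=fit2d([p[0] for p in P],[hit(ci,*p[1],p[2],True) for p in P]);print(x,r*1000)
E
python3 - <<'E'
import cv2
im=cv2.imread('pics/w6.png')
cv2.imwrite('pics/g1.png',cv2.resize(cv2.convertScaleAbs(im[65:255,340:460],alpha=1.3),None,fx=4,fy=3,interpolation=cv2.INTER_CUBIC))
E
```

```text
file tip [ 0.5382 -0.4364  0.01  ] [ 0.5373 -0.4374  0.01  ] [ 0.5611 -0.5117  0.01  ]
tape edge [ 0.4593 -0.5299  0.03  ]
[ 0.4777 -0.4162 -0.0813] [[ 2.4244  1.5828]
 [-1.8881  1.1344]
 [ 0.273  -2.2375]
 [-0.8093 -0.4797]]
```

View pics/g1.png

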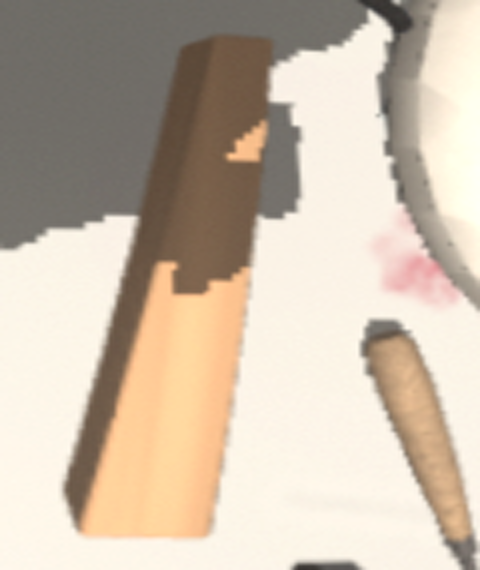

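```bash
python3 - <<'E'
from plan import *
import json
ci=json.load(open('w6.json'))
A=lambda X,Y:(340+(X+.5)/4-.5,65+(Y+.5)/3-.5)
P=[((-.002,.08),(213,36),.04),((.012,.08),(271,38),.04),((-.022,-.08),(83,536),.04),((.012,-.08),(212,536),.04)]
x,r=fit2d([p[0] for p in P],[hit(ci,*A(*p[1]),p[2],True) for p in P]);print(x,r*1000)
m=np.array([.4788,-.4162]);a=-.097
c,s=np.cos(a),np.sin(a);g=m+np.array([[c,-s],[s,c]])@[-.0019,-.03];print(g)
plan([((*g,.09),-.14),((*g,.0265),-.14)],-.2)
E
```

```text
[ 0.4791 -0.4161 -0.0851] [[-0.2472  1.2628]
 [ 0.4153  0.492 ]
 [-0.9024 -0.5201]
 [ 0.7343 -1.2346]]
[ 0.474  -0.4459]
[[-0.19, 2.78, 3.46],[-0.0, -0.0, 0.045],-0.2],[[-0.07, 2.79, 3.46],[-0.0, -0.0, 0.045],-0.2],2
[[-0.0, 0.0, 3.18],[-0.0, -0.0, 0.0],-0.2],[[-0.01, 0.01, 3.17],[-0.0, -0.0, 0.0],-0.2],2
```

send_rows(targets=[[[-0.17,2.78,3.46],[0,0,0.022],-0.2],[[-0.1,2.79,3.46],[0,0,0.022],-0.2],[[0,0,0],[0,0,0],-0.2],[[0,0,3.2],[0,0,0],-0.2],[[0,0,3.1],[0,0,0],-0.2],[[0,0,0],[0,0,0],-0.2],[[0,0,0],[0,0,0],-0.2]])

```text
time: 11.38
tool_pos: [0.4746, -0.4467, 0.0294]
tcp_rot: [[0.094, 0.996, 0.002], [0.996, -0.094, -0.002], [-0.002, 0.002, -1.0]]
contact_force: [-0.9, -0.7, 0.3]
finger_gap: 0.0511
```

```bash
python3 - <<'E'
from look import *
ci,im=dump('wrist','w7')
E
```

```text
(no output)
```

View pics/w7.png

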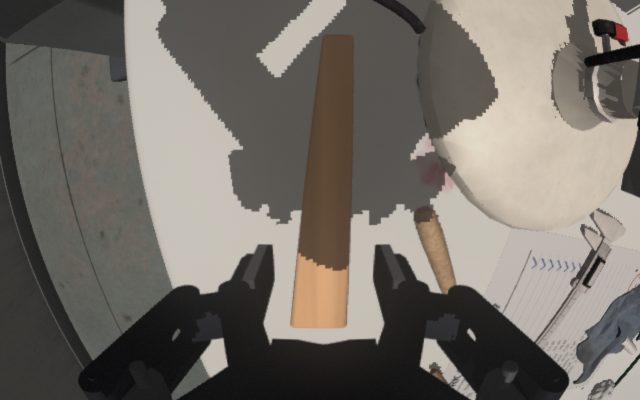

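Straddling the wedge's rear half, clear of the file. Close and lift.

send_rows(targets=[[[0,0,0],[0,0,0],1],[[0,0,0],[0,0,0],1],[[0,0,0],[0,0,0],1],[[0,0,0],[0,0,0],1],[[0,0,0],[0,0,0],1],[[0,0,-1.5],[0,0,0],1],[[0,0,-3],[0,0,0],1],[[0,0,-1.5],[0,0,0],1],[[0,0,0],[0,0,0],1]])

```text
time: 12.55
tool_pos: [0.4745, -0.4466, 0.0882]
tcp_rot: [[0.094, 0.996, 0.001], [0.996, -0.094, -0.001], [-0.001, 0.002, -1.0]]
contact_force: [0.8, -0.6, -1.0]
finger_gap: -0.0003
```

```bash
python3 - <<'E'
from look import *
ci,im=dump('wrist','w8');o=readout.get_obs();print(o['tool_pos'],o['tcp_rot'])
E
```

```text
[ 0.47408716 -0.44606288  0.08699242] [[ 9.37965304e-02  9.95591384e-01  8.88841852e-05]
 [ 9.95591387e-01 -9.37965263e-02 -4.86727621e-05]
 [-4.01211548e-05  9.30576654e-05 -9.99999995e-01]]
```

View pics/w8.png

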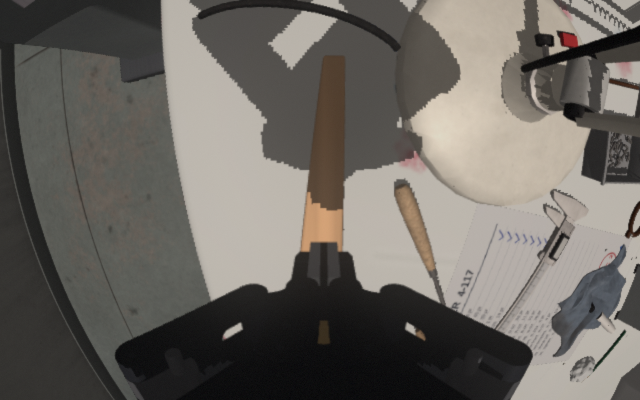

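send_rows(targets=[[[0,-2.8,-3.5],[0,0,0],-0.2],[[0,-2.8,-3.5],[0,0,0],-0.2],[[0,0,0],[0,0,0],-0.2],[[0,0,0],[0,0,0],-0.2]])

```text
time: 13.1
tool_pos: [0.4182, -0.4405, 0.1559]
tcp_rot: [[0.094, 0.996, -0.001], [0.996, -0.094, 0.001], [0.001, -0.001, -1.0]]
contact_force: [0.1, -1.1, -0.5]
finger_gap: 0.0512
```

```bash
python3 - <<'E'
from look import *
ci,im=dump('wrist','w9')
c=cv2.convertScaleAbs(im[55:265,320:460,::-1],alpha=1.3);cv2.imwrite('pics/w9b.png',cv2.resize(c,None,fx=4,fy=2.8,interpolation=cv2.INTER_CUBIC))
E
```

```text
(no output)
```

View pics/w9b.png

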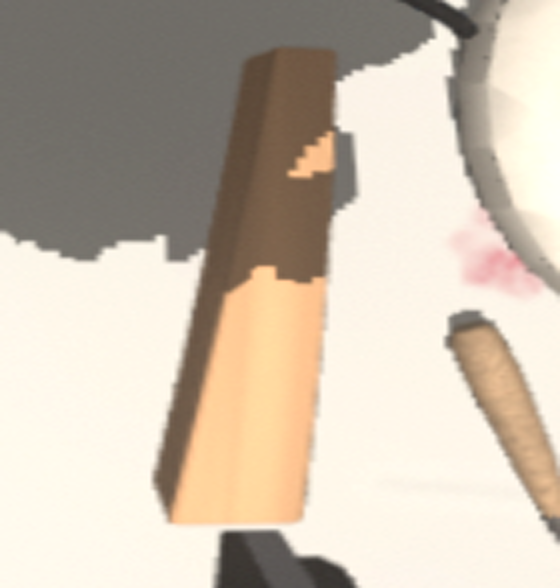

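View pics/w9.png

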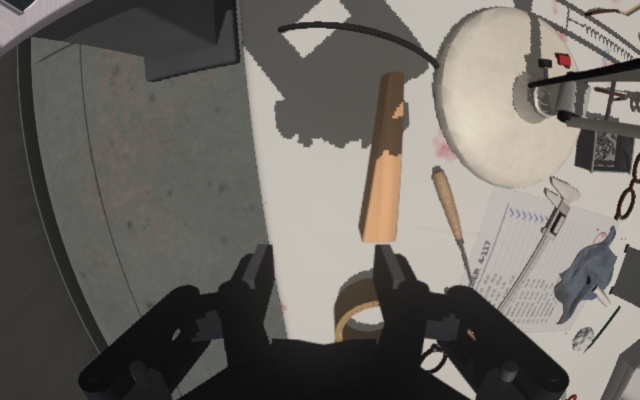

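```bash
python3 - <<'E'
from plan import *
import json
ci=json.load(open('w9.json'))
A=lambda X,Y:(320+(X+.5)/4-.5,55+(Y+.5)/2.8-.5)
P=[((-.002,.08),(277,46),.04),((.012,.08),(335,48),.04),((-.022,-.08),(170,523),.04),((.012,-.08),(301,522),.04)]
x,r=fit2d([p[0] for p in P],[hit(ci,*A(*p[1]),p[2],True) for p in P]);print(x,r*1000)
for h in (.03,.04,.05): print(h,[np.linalg.norm(hit(ci,*A(*a),h,True)-hit(ci,*A(*b),h,True)) for a,b in (((277,46),(170,523)),((277,46),(335,48)),((170,523),(301,522)))])
E
```

```text
[ 0.4788 -0.416  -0.094 ] [[-0.3555  0.718 ]
 [ 0.5506  0.4474]
 [-0.8799 -0.6   ]
 [ 0.6848 -0.5654]]
0.03 [np.float64(0.16575042814063587), np.float64(0.013556889428163037), np.float64(0.03364463249818928)]
0.04 [np.float64(0.15984496108633472), np.float64(0.013073875509134835), np.float64(0.03244591904084881)]
0.05 [np.float64(0.15393949403203364), np.float64(0.012590861590106589), np.float64(0.03124720558350828)]
```

```bash
python3 - <<'E'
from plan import *
plan([((.474,-.4455,.085),-.155),((.474,-.4455,.020),-.155)],-.2)
E
```

```text
[[0.0, 2.8, 3.52],[-0.001, -0.001, 0.031],-0.2],[[0.09, 2.8, 3.53],[-0.001, -0.001, 0.031],-0.2],2
[[0.0, -0.0, 3.25],[0.0, 0.0, -0.0],-0.2],[[0.0, -0.0, 3.25],[0.0, 0.0, -0.0],-0.2],2
```

send_rows(targets=[[[0,2.8,3.5],[0,0,0.031],-0.2],[[0.1,2.8,3.5],[0,0,0.031],-0.2],[[0,0,3.25],[0,0,0],-0.2],[[0,0,3.25],[0,0,0],-0.2],[[0,0,0],[0,0,0],-0.2],[[0,0,0],[0,0,0],-0.2],[[0,0,0],[0,0,0],0.2],[[0,0,0],[0,0,0],0.2],[[0,0,0],[0,0,0],0.2]])

```text
time: 14.28
tool_pos: [0.4743, -0.4462, 0.0227]
tcp_rot: [[0.155, 0.988, 0.001], [0.988, -0.155, -0.001], [-0.0, 0.001, -1.0]]
contact_force: [0.7, 0.3, -0.3]
finger_gap: 0.0342
```

send_rows(targets=[[[0,0,0],[0,0,0],1],[[0,0,0],[0,0,0],1],[[0,0,0],[0,0,0],1]])

```text
time: 14.65
tool_pos: [0.4744, -0.4463, 0.023]
tcp_rot: [[0.155, 0.988, 0.001], [0.988, -0.155, -0.001], [-0.001, 0.001, -1.0]]
contact_force: [-0.7, 0.9, 4.6]
finger_gap: 0.0249
```

send_rows(targets=[[[0,0,-0.5],[0,0,0],1],[[0,0,-0.5],[0,0,0],1],[[0,0,-1],[0,0,0],1],[[0,0,-1],[0,0,0],1],[[0,0,0],[0,0,0],1]])

```text
time: 15.28
tool_pos: [0.4746, -0.4465, 0.0534]
tcp_rot: [[0.155, 0.988, 0.001], [0.988, -0.155, -0.001], [-0.001, 0.001, -1.0]]
contact_force: [-0.8, 0.1, -1.7]
finger_gap: 0.0256
```

```bash
python3 - <<'E'
from look import *
ci,im=dump('wrist','w10');
E
```

```text
(no output)
```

View pics/w10.png

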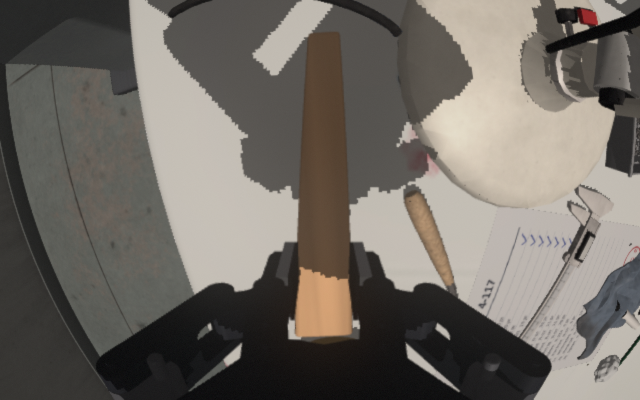

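```bash
python3 - <<'E'
from plan import *
plan([((.41,-.42,.12),-.155),((.40,-.25,.16),-.0),((.46,-.12,.16),.17)],1)
E
python3 - <<'E'
import cv2
im=cv2.imread('pics/w10.png')
cv2.imwrite('pics/g2.png',cv2.resize(cv2.convertScaleAbs(im[20:350,280:370],alpha=1.4),None,fx=4,fy=2.2,interpolation=cv2.INTER_CUBIC))
E
```

```text
[[0.79, -3.38, -3.37],[0.0, 0.0, -0.0],1],[[0.79, -3.37, -3.36],[0.0, 0.0, -0.0],1],2
[[4.16, -0.91, -1.0],[0.0, 0.0, -0.039],1],[[4.19, -0.74, -1.01],[0.0, 0.0, -0.039],1],[[4.22, -0.58, -1.0],[0.0, 0.0, -0.039],1],[[4.24, -0.42, -1.0],[0.0, 0.0, -0.039],1],4
[[4.33, 2.0, -0.0],[0.0, 0.0, -0.057],1],[[4.21, 2.24, -0.01],[0.0, 0.0, -0.057],1],[[4.08, 2.49, 0.0],[0.0, 0.0, -0.057],1],3
```

View pics/g2.png

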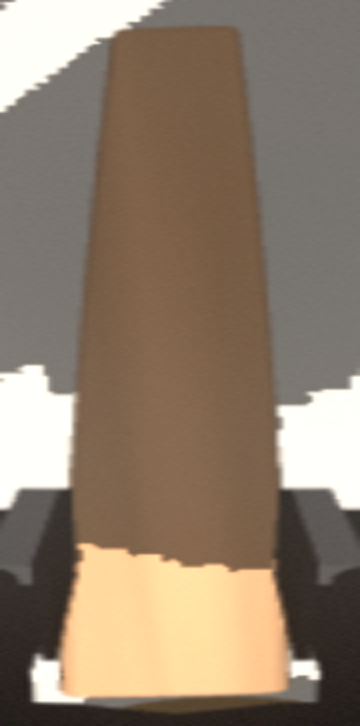

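```bash
python3 - <<'E'
from plan import *
import json
ci=json.load(open('w10.json'))
A=lambda X,Y:(280+(X+.5)/4-.5,20+(Y+.5)/2.2-.5)
P=[((-.002,.08),(113,28),.0705),((.012,.08),(240,28),.0705),((-.022,-.08),(62,696),.0705),((.012,-.08),(289,694),.0705)]
x,r=fit2d([p[0] for p in P],[hit(ci,*A(*p[1]),p[2],True) for p in P]);print(x,r*1000)
M=Rd(-.156);d=M.T@np.r_[x[:2]-np.array([.4746,-.4465]),0];print('wedge mid in tool',d,'yaw rel',x[2]+.156)
# tool target
j=np.array([.5327,.0213,.1405]);c,s=np.cos(j[2]),np.sin(j[2])
rel=x[2]+.156; w=j[:2]+np.array([[c,-s],[s,c]])@[-.0365,-.062]; ty=j[2]-rel
print(ty, w-(Rd(ty)@d)[:2])
E
```

```text
[ 0.479  -0.4167 -0.0961] [[ 0.05    0.2025]
 [ 0.3201  1.0094]
 [-0.724  -1.2075]
 [ 0.3539 -0.0045]]
wedge mid in tool [ 0.0301 -0.0002  0.    ] yaw rel 0.05989021546579876
0.08060978453420126 [ 0.5079 -0.0752]
```

send_rows(targets=[[[0.8,-3.4,-3.4],[0,0,0],1],[[0.8,-3.4,-3.4],[0,0,0],1],[[4.16,-0.9,-1],[0,0,-0.039],1],[[4.2,-0.75,-1],[0,0,-0.039],1],[[4.2,-0.6,-1],[0,0,-0.039],1],[[4.2,-0.4,-1],[0,0,-0.039],1],[[4.3,2,0],[0,0,-0.03],1],[[4.3,2.1,0],[0,0,-0.03],1],[[4.2,2.2,0],[0,0,-0.02],1],[[0,0,0],[0,0,0],1]])

```text
time: 16.58
tool_pos: [0.4591, -0.118, 0.16]
tcp_rot: [[-0.084, 0.996, -0.0], [0.996, 0.084, 0.0], [0.0, -0.0, -1.0]]
contact_force: [-0.0, -0.9, -1.2]
finger_gap: 0.0255
```

```bash
python3 - <<'E'
from plan import *
plan([((.508,-.0755,.115),.081)],1)
E
```

```text
[[1.91, 2.61, 2.25],[-0.0, -0.0, 0.001],1],[[1.92, 2.62, 2.25],[-0.0, -0.0, 0.001],1],2
```

send_rows(targets=[[[1.91,2.61,2.25],[0,0,0.001],1],[[1.92,2.62,2.25],[0,0,0.001],1],[[0,0,0],[0,0,0],1],[[0,0,0],[0,0,0],1],[[0,0,0],[0,0,0],1]])

```text
time: 17.2
tool_pos: [0.5074, -0.0787, 0.1158]
tcp_rot: [[-0.077, 0.997, 0.001], [0.997, 0.077, -0.0], [-0.0, 0.001, -1.0]]
contact_force: [-0.3, 1.0, -1.8]
finger_gap: 0.0254
```

```bash
python3 - <<'E'
from look import *
ci,im=dump('wrist','w11');o=readout.get_obs();print(o['tool_pos'])
cv2.imwrite('pics/w11b.png',cv2.resize(cv2.convertScaleAbs(im[0:345,200:470,::-1],alpha=1.4),None,fx=2.5,fy=1.72,interpolation=cv2.INTER_CUBIC))
E
```

```text
[ 0.50747095 -0.07866634  0.11579644]
```

View pics/w11b.png

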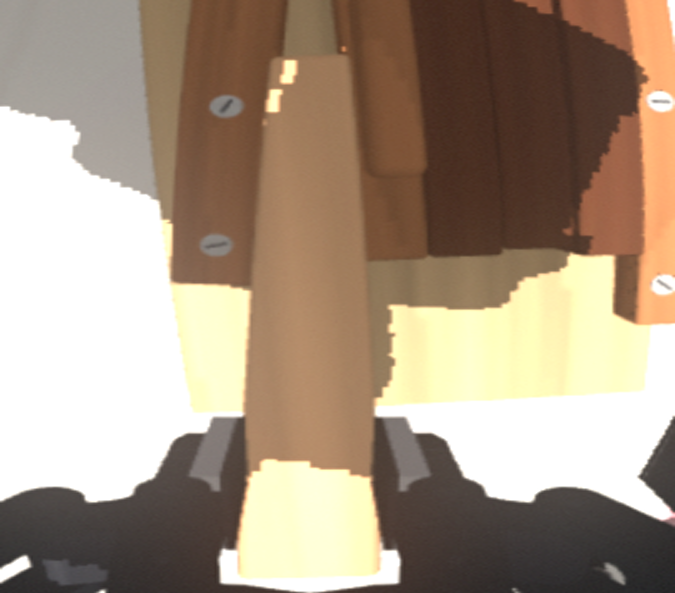

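```bash
python3 - <<'E'
from geo import *
import json
ci=json.load(open('w11.json'))
A=lambda X,Y:(200+(X+.5)/2.5-.5,(Y+.5)/1.72-.5)
j=np.array([.5327,.0213,.1405]);c,s=np.cos(j[2]),np.sin(j[2]);Q=np.array([[c,s],[-s,c]])
J=lambda uv,z:Q@(hit(ci,*uv,z,True)[:2]-j[:2])
P=[((-.002,.08),(270,58),.133),((.012,.08),(349,56),.133),((-.022,-.08),(238,575),.133),((.012,-.08),(381,577),.133)]
x,r=fit2d([p[0] for p in P],[J(A(*p[1]),p[2]) for p in P]);print(x,r*1000)
print('bar near right',J(A(366,262),.046)*1000,'bar right far',J(A(428,258),.046)*1000,'cleat -52.5,-65',J(A(251,288),.042)*1000,'fence -90',J(A(638,323),.042)*1000)
E
```

```text
[-0.0372 -0.0651 -0.0037] [[ 0.1278  1.0594]
 [ 0.3572  1.3438]
 [-0.7061 -2.6749]
 [ 0.221   0.2717]]
bar near right [-19.8957 -53.4674] bar right far [ -1.5381 -52.6965] cleat -52.5,-65 [-54.6895 -63.3167] fence -90 [ 68.2778 -86.461 ]
```

send_rows(targets=[[[0,0,3],[0,0,0],1],[[0,0,2.5],[0,0,0],1],[[0,0,1],[0,0,0],1],[[0,0,0.3],[0,0,0],1],[[0,0,0],[0,0,0],1],[[0,0,0],[0,0,0],1]])

```text
time: 18.0
tool_pos: [0.5081, -0.0781, 0.048]
tcp_rot: [[-0.078, 0.997, 0.001], [0.997, 0.078, -0.0], [-0.0, 0.001, -1.0]]
contact_force: [-0.0, -1.2, -1.2]
finger_gap: 0.0253
```

send_rows(targets=[[[0,0,0.3],[0,0,0],1],[[0,0,0.2],[0,0,0],1],[[0,0,0.1],[0,0,0],1],[[0,0,0],[0,0,0],1]])

```text
time: 18.5
tool_pos: [0.5076, -0.0779, 0.0411]
tcp_rot: [[-0.078, 0.997, -0.0], [0.997, 0.078, 0.0], [0.0, -0.0, -1.0]]
contact_force: [0.2, 0.1, -1.4]
finger_gap: 0.0255
```

send_rows(targets=[[[0,0,0.1],[0,0,0],1],[[0,0,0.1],[0,0,0],1],[[0,0,0],[0,0,0],1]])

```text
time: 18.88
tool_pos: [0.508, -0.0779, 0.0407]
tcp_rot: [[-0.078, 0.997, 0.001], [0.997, 0.078, -0.0], [-0.0, 0.001, -1.0]]
contact_force: [-5.2, 2.5, 21.5]
finger_gap: 0.0253
```

send_rows(targets=[[[0,0,-0.1],[0,0,0],1],[[0.6,-0.04,0],[0,0,0],1],[[0.5,-0.03,0],[0,0,0],1],[[0,0,0],[0,0,0],1],[[0,0,0],[0,0,0],-0.2],[[0,0,0],[0,0,0],-0.2],[[0,0,0],[0,0,0],-0.2],[[0,0,0],[0,0,0],-0.2]])

```text
time: 19.88
tool_pos: [0.506, -0.067, 0.0401]
tcp_rot: [[-0.078, 0.997, -0.0], [0.997, 0.078, 0.0], [0.0, -0.0, -1.0]]
contact_force: [0.3, 0.5, 0.2]
finger_gap: 0.0513
```

send_rows(targets=[[[0,0,-2],[0,0,0],-0.2],[[0,0,-4],[0,0,0],-0.2],[[-1,0,-4],[0,0,0],-0.2],[[-3,0,-3],[0,0,0],0.5],[[0,0,0],[0,0,0],1],[[0,0,0],[0,0,0],1]])

```text
time: 20.62
tool_pos: [0.5086, -0.1065, 0.1694]
tcp_rot: [[-0.078, 0.997, -0.001], [0.997, 0.078, 0.001], [0.001, -0.001, -1.0]]
contact_force: [0.4, 0.2, 0.6]
finger_gap: 0.0003
```

```bash
python3 - <<'E'
from look import *
ci,im=dump('wrist','w12');o=readout.get_obs();print(o['tool_pos'])
cv2.imwrite('pics/w12b.png',cv2.resize(cv2.convertScaleAbs(im[0:300,220:460,::-1],alpha=1.3),None,fx=2.5,fy=2,interpolation=cv2.INTER_CUBIC))
E
```

```text
[ 0.50853745 -0.10624278  0.16907742]
```

View pics/w12b.png

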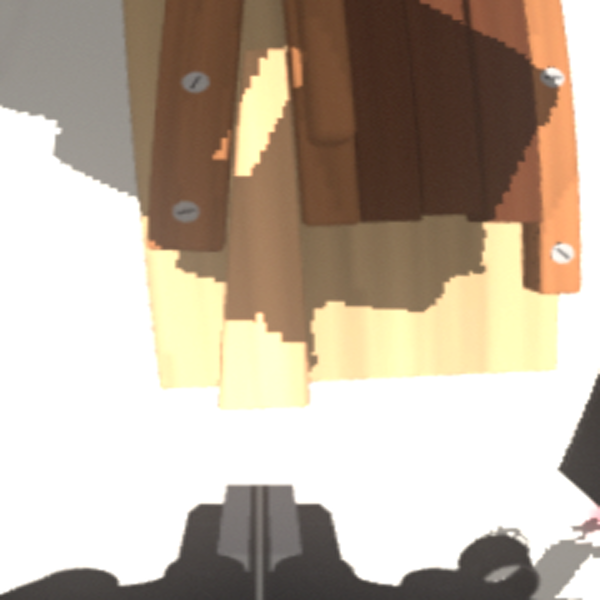

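```bash
python3 - <<'E'
from plan import *
import json
ci=json.load(open('w12.json'))
A=lambda X,Y:(220+(X+.5)/2.5-.5,(Y+.5)/2-.5)
j=np.array([.5327,.0213,.1405]);c,s=np.cos(j[2]),np.sin(j[2]);Q=np.array([[c,s],[-s,c]])
J=lambda uv,z:Q@(hit(ci,*uv,z,True)[:2]-j[:2])*1000
for n,p,z in [('butt-x',(219,406),.058),('butt+x',(309,404),.058),('side',(304,300),.058),('side top',(290,60),.058)]: print(n,J(A(*p),z))
b=j[:2]+Q.T@[-.039,-.133-.030]
print(b); plan([((*b,.12),.1405),((*b,.046),.1405)],1)
t=json.load(open('t4.json'));print(hit(t,312,172,.03))
E
```

```text
butt-x [ -57.1294 -130.8299]
butt+x [ -24.6812 -131.9317]
side [-24.1522 -84.8199]
side top [-22.5647  20.1085]
[ 0.5169 -0.1456]
[[-1.99, 0.27, 2.45],[-0.001, -0.0, -0.031],1],[[-2.01, 0.2, 2.45],[-0.001, -0.0, -0.031],1],2
[[-0.0, 0.0, 3.7],[0.0, -0.0, -0.0],1],[[-0.0, 0.0, 3.7],[0.0, -0.0, -0.0],1],2
[ 0.6319 -0.2217  0.03  ]
```

send_rows(targets=[[[-2,0.4,2.45],[0,0,-0.031],1],[[-2,0.3,2.45],[0,0,-0.031],1],[[0,0,4],[0,0,0],1],[[0,0,4],[0,0,0],1],[[0,0,0.5],[0,0,0],1],[[0,0,0],[0,0,0],1],[[0,0,0],[0,0,0],1]])

```text
time: 21.55
tool_pos: [0.5207, -0.1462, 0.0376]
tcp_rot: [[-0.14, 0.99, 0.002], [0.99, 0.14, -0.001], [-0.001, 0.002, -1.0]]
contact_force: [-0.2, -0.5, -0.5]
finger_gap: 0.0003
```

```bash
cat > jp.py <<'E'
from plan import *
j=np.array([.5327,.0213,.1405]);c,s=np.cos(j[2]),np.sin(j[2]);Q=np.array([[c,s],[-s,c]])
o=readout.get_obs();p=o['tool_pos'];R_=o['tcp_rot']
print('t',o['time'],'jig',Q@(p[:2]-j[:2])*1000,'z',p[2],'yaw',np.arctan2(R_[1,1],R_[0,1])-j[2],'Fjig',Q@o['contact_force'][:2],o['contact_force'][2])
E
python3 jp.py
```

```text
t 21.55 jig [ -35.3012 -164.146 ] z 0.03759203043609646 yaw -0.0001945468799502692 Fjig [-0.2922 -0.4267] -0.4752610908275754
```

send_rows(targets=[[[1,-0.2,0.1],[0,0,0],1],[[1,0,0],[0,0,0],1],[[1,0,0],[0,0,0],1],[[1,0,0],[0,0,0],1],[[1,0,0],[0,0,0],1],[[0,0,0],[0,0,0],1]])

```text
time: 22.3
tool_pos: [0.5107, -0.096, 0.0351]
tcp_rot: [[-0.14, 0.99, -0.001], [0.99, 0.14, 0.0], [0.0, -0.0, -1.0]]
contact_force: [-0.0, -0.1, 0.2]
finger_gap: 0.0002
```

```bash
python3 jp.py;python3 - <<'E'
from look import *
ci,im=dump('wrist','w13')
cv2.imwrite('pics/w13b.png',cv2.resize(cv2.convertScaleAbs(im[0:300,220:460,::-1],alpha=1.3),None,fx=2.5,fy=2,interpolation=cv2.INTER_CUBIC))
E
```

```text
t 22.3 jig [ -38.1855 -113.0867] z 0.03513160605788823 yaw 0.000308412387657081 Fjig [-0.0376 -0.1126] 0.19515322546345662
```

View pics/w13b.png

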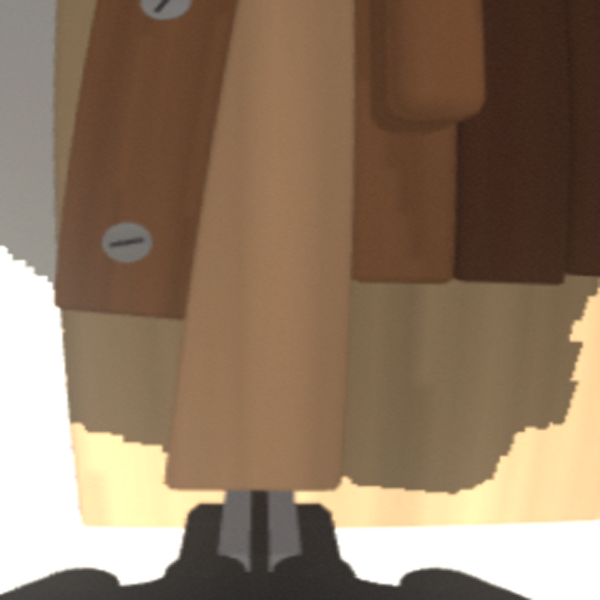

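send_rows(targets=[[[0.5,0,0],[0,0,0],1],[[0.5,0,0],[0,0,0],1],[[0,0,0],[0,0,0],1]])

```text
time: 22.72
tool_pos: [0.5096, -0.0867, 0.0353]
tcp_rot: [[-0.14, 0.99, 0.0], [0.99, 0.14, 0.0], [0.0, 0.0, -1.0]]
contact_force: [1.0, -0.7, 0.7]
finger_gap: 0.0001
```

```bash
python3 jp.py
```

```text
t 22.725 jig [ -37.9937 -103.7297] z 0.03525703713828596 yaw -0.0003203966646632417 Fjig [ 0.922  -0.8029] 0.6671529525091644
```

send_rows(targets=[[[0.4,0,0],[0,0,0],1],[[0.4,0,0],[0,0,0],1],[[0,0,0],[0,0,0],1]])

```text
time: 23.1
tool_pos: [0.509, -0.0791, 0.0354]
tcp_rot: [[-0.14, 0.99, 0.001], [0.99, 0.14, -0.0], [-0.001, 0.001, -1.0]]
contact_force: [3.8, -2.3, 0.7]
finger_gap: -0.0
```

```bash
python3 jp.py
```

```text
t 23.1 jig [-37.5425 -96.0409] z 0.03544957042572368 yaw -0.0004254104565806216 Fjig [ 3.4705 -2.7772] 0.6924583524768841
```

send_rows(targets=[[[0.3,0.1,0],[0,0,0],1],[[0.3,0.05,0],[0,0,0],1],[[0,0,0],[0,0,0],1]])

```text
time: 23.48
tool_pos: [0.5089, -0.0725, 0.0351]
tcp_rot: [[-0.14, 0.99, -0.0], [0.99, 0.14, 0.0], [0.0, -0.0, -1.0]]
contact_force: [1.6, -2.7, 0.2]
finger_gap: -0.0001
```

```bash
python3 jp.py
```

```text
t 23.475 jig [-36.7052 -89.5647] z 0.03509485804090762 yaw -0.00031904965039875055 Fjig [ 1.1665 -2.9224] 0.1881675859021984
```

send_rows(targets=[[[0.3,0.02,0],[0,0,0],1],[[0.2,0,0],[0,0,0],1],[[0,0,0],[0,0,0],1]])

```text
time: 23.85
tool_pos: [0.5087, -0.0677, 0.0353]
tcp_rot: [[-0.14, 0.99, 0.0], [0.99, 0.14, 0.0], [-0.0, 0.0, -1.0]]
contact_force: [3.1, -2.7, 0.3]
finger_gap: -0.0005
```

```bash
python3 jp.py
```

```text
t 23.85 jig [-36.2149 -84.7894] z 0.03525652024741881 yaw -0.0004156343309421051 Fjig [ 2.6643 -3.0798] 0.27420840513716094
```

send_rows(targets=[[[0.2,0.03,0],[0,0,0],1],[[0.2,0.03,0],[0,0,0],1],[[0,0,0],[0,0,0],1]])

```text
time: 24.22
tool_pos: [0.5087, -0.0637, 0.0352]
tcp_rot: [[-0.14, 0.99, 0.0], [0.99, 0.14, 0.0], [0.0, 0.0, -1.0]]
contact_force: [2.8, -2.7, 0.3]
finger_gap: -0.0001
```

```bash
python3 jp.py
```

```text
t 24.225 jig [-35.7037 -80.8249] z 0.035223696803110674 yaw -0.00045476892601770125 Fjig [ 2.3743 -3.0441] 0.3439347385022998
```

send_rows(targets=[[[0.2,0.02,0],[0,0,0],1],[[0.2,0.02,0],[0,0,0],1],[[0,0,0],[0,0,0],1]])

```text
time: 24.6
tool_pos: [0.5088, -0.062, 0.0354]
tcp_rot: [[-0.141, 0.99, 0.001], [0.99, 0.141, -0.003], [-0.003, 0.0, -1.0]]
contact_force: [1.2, -23.2, -1.4]
finger_gap: -0.0
```

```bash
python3 jp.py;python3 - <<'E'
from look import *
ci,im=dump('wrist','w14')
cv2.imwrite('pics/w14b.png',cv2.resize(cv2.convertScaleAbs(im[0:300,220:460,::-1],alpha=1.3),None,fx=2.5,fy=2,interpolation=cv2.INTER_CUBIC))
E
```

```text
t 24.6 jig [-35.3695 -79.1741] z 0.035373622130530274 yaw 0.0004849062889701605 Fjig [ -2.1026 -23.1763] -1.4252851397624342
```

View pics/w14b.png

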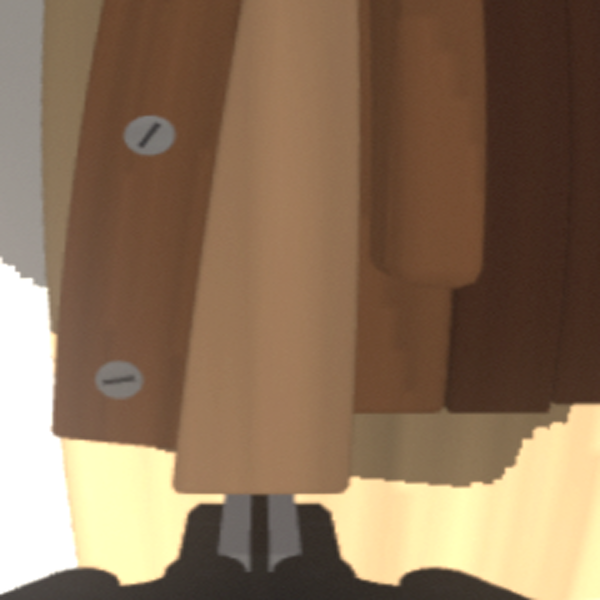

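send_rows(targets=[[[0.05,0,0],[0,0,0],1],[[0,0,0],[0,0,0],1],[[0,0,0],[0,0,0],1]])

```text
time: 25.02
tool_pos: [0.5087, -0.062, 0.0354]
tcp_rot: [[-0.14, 0.99, 0.001], [0.99, 0.14, -0.004], [-0.004, 0.0, -1.0]]
contact_force: [0.0, -28.1, -1.5]
finger_gap: -0.0001
```

```bash
python3 jp.py
```

```text
t 25.025 jig [-35.396  -79.1495] z 0.03539221693177634 yaw 0.0003506706375533686 Fjig [ -3.9016 -27.7901] -1.5332810584032948
```

send_rows(targets=[[[-0.5,0,0],[0,0,0],1],[[0,0,0],[0,0,0],1],[[0.25,0,0],[0,0,0],1],[[0.2,0,0],[0,0,0],1],[[0.08,0,0],[0,0,0],1],[[0,0,0],[0,0,0],1],[[0,0,0],[0,0,0],1]])

```text
time: 25.9
tool_pos: [0.5085, -0.0619, 0.0352]
tcp_rot: [[-0.141, 0.99, 0.001], [0.99, 0.141, -0.005], [-0.005, 0.0, -1.0]]
contact_force: [-1.0, -32.1, -4.0]
finger_gap: -0.0003
```

```bash
python3 jp.py
```

```text
t 25.9 jig [-35.5855 -79.0422] z 0.03517780313471195 yaw 0.0011011069701734877 Fjig [ -5.463  -31.6884] -3.975637947062297
```

Nothing more gained at 32 N. Back off, rise and check.

send_rows(targets=[[[-1,0,0],[0,0,0],1],[[-3,0,0],[0,0,0],1],[[-3,0,-4],[0,0,0],1],[[-1,0,-5],[0,0,0],1],[[3,0,-4],[0,0,0],1],[[3,0,-1],[0,0,0],1],[[3,0,0],[0,0,0],1],[[0,0,0],[0,0,0],1],[[0,0,0],[0,0,0],1]])

```text
time: 27.02
tool_pos: [0.5069, -0.0492, 0.1751]
tcp_rot: [[-0.14, 0.99, -0.0], [0.99, 0.14, 0.0], [0.0, -0.0, -1.0]]
contact_force: [0.1, 0.0, -0.4]
finger_gap: 0.0002
```

```bash
python3 jp.py;python3 - <<'E'
from look import *
ci,im=dump('wrist','w15')
cv2.imwrite('pics/w15b.png',cv2.resize(cv2.convertScaleAbs(im[0:300,220:460,::-1],alpha=1.3),None,fx=2.5,fy=2,interpolation=cv2.INTER_CUBIC))
E
```

```text
t 27.025 jig [-35.3728 -66.1974] z 0.175071717292187 yaw 2.730723750749009e-05 Fjig [0.0744 0.0306] -0.41114490617447663
```

View pics/w15b.png

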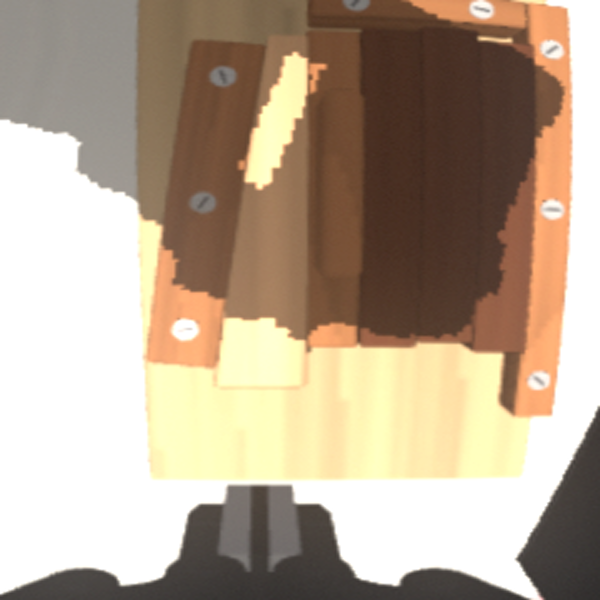

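```bash
python3 - <<'E'
from geo import *
import json
ci=json.load(open('w15.json'))
A=lambda X,Y:(220+(X+.5)/2.5-.5,(Y+.5)/2-.5)
j=np.array([.5327,.0213,.1405]);c,s=np.cos(j[2]),np.sin(j[2]);Q=np.array([[c,s],[-s,c]])
J=lambda uv,z:Q@(hit(ci,*uv,z,True)[:2]-j[:2])
P=[((-.002,.08),(266,35),.058),((.012,.08),(309,34),.058),((-.022,-.08),(217,387),.058),((.012,-.08),(304,387),.058)]
x,r=fit2d([p[0] for p in P],[J(A(*p[1]),p[2]) for p in P]);print('wedge',x,r*1000)
P=[((.01,.075),(361,30),.046),((-.01,-.075),(308,347),.046),((.01,-.075),(358,346),.046)]
x,r=fit2d([p[0] for p in P],[J(A(*p[1]),p[2]) for p in P]);print('bar',x,r*1000)
for n,p,z in [('stop -17,105',(309,25),.042),('cleat R -52.5,-65',(214,368),.042),('fence end 67,-90',(517,415),.042),('b3 R',(360,346),.048),('b3/b2',(415,344),.048),('b2/b1',(470,342),.048),('b1R',(475,350),.048),('b1Rf',(520,352),.048),('b1L',(481,40),.048)]: print(n,J(A(*p),z)*1000)
im=__import__('cv2').imread('pics/w15.png');cv2=__import__('cv2')
cv2.imwrite('pics/h1.png',cv2.resize(cv2.convertScaleAbs(im[0:190,300:450],alpha=2.2),None,fx=5,fy=3,interpolation=cv2.INTER_CUBIC))
E
```

```text
wedge [-0.0304  0.012   0.0032] [[ 0.4649  0.7886]
 [-0.4248  0.149 ]
 [-1.138  -0.5305]
 [ 1.0979 -0.4072]]
bar [-0.0082  0.0236  0.0043] [[-0.0091  0.3856]
 [-0.5592  0.0534]
 [ 0.5683 -0.4391]]
stop -17,105 [-17.235  101.3047]
cleat R -52.5,-65 [-52.9717 -62.639 ]
fence end 67,-90 [ 69.1826 -86.677 ]
b3 R [  2.0265 -50.4967]
b3/b2 [ 22.9763 -49.3357]
b2/b1 [ 44.492  -48.0584]
b1R [ 46.7501 -51.9237]
b1Rf [ 65.2263 -52.6106]
b1L [46.1021 96.32  ]
```

View pics/h1.png

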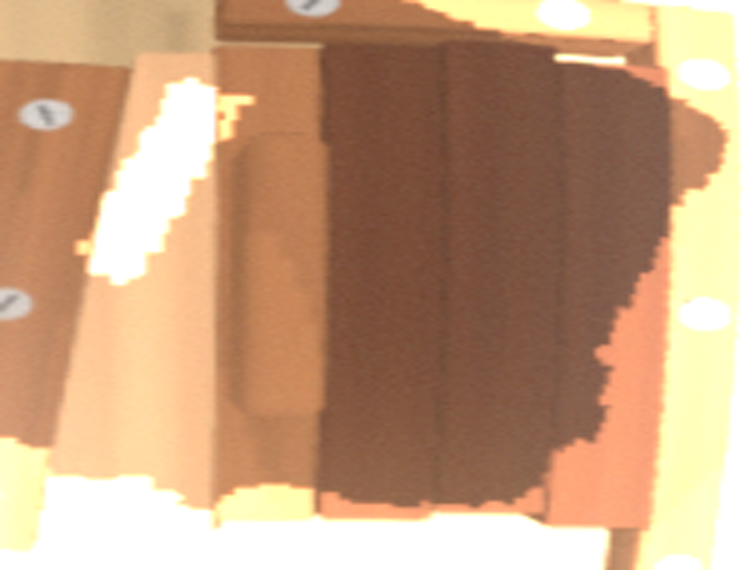

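```bash
python3 - <<'E'
from look import *
dump('scene','s9')
E
```

```text
(no output)
```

View pics/s9.png

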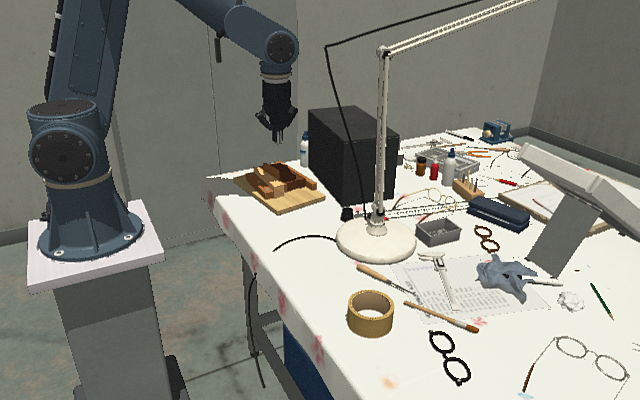

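The loupe (348,213), tape (371,312), file (375,275) and bottle (304,150) are all where they started, and the row is standing in the jig.

```bash
python3 -c "
from rig import order
print(order.job_done())"
```

```text
the job is handed in; nothing more can be done
None
```

The three blanks are locked in the jig and the job was handed in at about 27 s. `job_done` gives no verdict, so I only have my own checks to go on.

**What I did:** I stood the pressure bar in front of the row and slid it up against the blanks. I then set the wedge in the mouth of the gap and pushed its thick end in with closed fingers. It came tight at about 23 N. It gained nothing at 28 N, and almost nothing (about 0.1 mm) on a second push of 32 N, so I backed off.

**Last checks (wrist camera, good to about 1–2 mm), all inside the limits:**

| Part | Position in jig frame | Out of line |
|---|---|---|
| Wedge mid-length | x −30.4 mm, y +12 mm | 0.003 rad |
| Bar | x −8.2 mm, y about +24 mm | 0.004 rad |

- **Gaps:** I could see none left in the row.
- **Bystanders:** the loupe, file, tape and bottle look unmoved in the final scene picture; I compared them by eye.

**What went wrong or was not checked:**
- The first wedge grasp slipped off when I lifted it. The wedge had not moved, and gripping it lower with the jaws turned to suit its taper held.
- I could not measure the pressing force between the parts once I let go. I infer that it holds from the push forces and from the wedge staying put after the fingers backed off.

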